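# Gauge the spindle threads with the comb leaves

### The job

First wipe the loose brass chips off the ledge of the thread checking stand into the pan at its end, using the scraper block and not the fingers, and stand the scraper back upright on the bench. Then, for every spindle that lies in the stand, take the comb leaf of the matching pitch from the case, lay it on the ledge with its teeth towards the spindle and slide it fully home into the threads, so that it lies flat on the ledge and square to the spindle with no gap, and leave it there for the inspector. Put the V template that was left on the bench back flat in a free compartment of the case, with the leaves that no spindle needs left in theirs, and finish with the case lid shut and the other things on the bench where they were.

Things in the scene. Friction and masses are not known exactly. Their poses are not given: they have to be found in the camera images.
- stand: thread checking stand, fixed: origin at bench level, y along its length, x away from the robot. In mm: flat steel ledge, top z = 30, x -83 to 26, y -195 to 195; a lip along its front edge (x -88 to -83) rises to z = 36. Behind the ledge an open trough with three cradles (y = -130, 0, 130; parts of them up to z = 40) holds the spindles along y, axis at x = 50, z = 34; back edge x = 75
- pan (a point): the chip pan at the -y end of the stand's ledge: an open tray, centre of its floor. In the stand's axes it is 109 mm wide inside along x, 77 mm along y from the ledge's end; its rim is 24 mm above the bench, its floor 3 mm
- case: open wooden gauge case, fixed: 160 (x) x 190 (y) x 44 mm high, walls and floor 6 mm, four compartments of 72 x 87 mm between dividers that rise 12 mm above the floor; the leaves lie flat in three of them, teeth towards its +x. Origin: centre of its underside, at bench level
- lid (a joint): hinge angle of the case lid: 0 shut, grows as it opens, to 1.9 (1.57 is upright). Stiff hinge: the lid stays where it is left and takes 1 to 4 N near its edge to move. A board 160 x 190 x 8 mm, hinged on the case's far (+x) rim
- lid_hinge (a point): middle of the lid's hinge line, on the case's +x rim, 44.5 mm above the bench, at the lid's underside; shut, the lid reaches from it 160 mm along the case's -x, with its top face 8 mm higher
- lid_handle (a point): outer end of the lid's wooden knob: 130 mm from the hinge line, in the middle of the lid's width, standing 35 mm out from its outer face; the outer face looks away from the robot when the lid is open
- scraper: scraper block: steel sole 96 (own x) x 32 (y) x 10 mm with a wooden grip block 76 x 24 mm on it, 52 mm high in all, 0.18 to 0.29 kg; it stands on the bench. Origin: centre of the underside; z up
- spindle_8: steel spindle, 8 mm pitch thread, 28 mm over the crests, 4 mm deep, 84 mm long; 18 mm square shanks, 112 mm in all; loose in a cradle (1 mm play) or absent. Origin mid-length on the axis = own y; x away from the ledge. On the ledge side a crest is centred at x = -14, y = 0 and each 8 mm beside: a leaf fully home has its origin there, or whole pitches beside, at z = -4 (ledge top)
- leaf_8: comb leaf, 8 mm pitch: steel plate 45 mm long (own x -45 to 0), 60 wide (y), 8 thick; six teeth on its front edge reach 3.6 mm farther to +x, at y = +-0.5, +-1.5.. pitches. On top a wooden grip rib 30 long (x -41 to -11), 12 thick (y), 22 high (top 30 mm above the underside). 0.18 kg. Origin: underside, middle of the edge between the teeth that meets the crests
- spindle_10: steel spindle, 10 mm pitch thread, 36 mm over the crests, 5 mm deep, 84 mm long; 18 mm square shanks, 112 mm in all; loose in a cradle (1 mm play) or absent. Origin mid-length on the axis = own y; x away from the ledge. On the ledge side a crest is centred at x = -18, y = 0 and each 10 mm beside: a leaf fully home has its origin there, or whole pitches beside, at z = -4 (ledge top)
- leaf_10: comb leaf, 10 mm pitch: steel plate 45 mm long (own x -45 to 0), 60 wide (y), 8 thick; six teeth on its front edge reach 4.6 mm farther to +x, at y = +-0.5, +-1.5.. pitches. On top a wooden grip rib 30 long (x -41 to -11), 12 thick (y), 22 high (top 30 mm above the underside). 0.18 kg. Origin: underside, middle of the edge between the teeth that meets the crests
- spindle_12: steel spindle, 12 mm pitch thread, 44 mm over the crests, 6 mm deep, 84 mm long; 18 mm square shanks, 112 mm in all; loose in a cradle (1 mm play) or absent. Origin mid-length on the axis = own y; x away from the ledge. On the ledge side a crest is centred at x = -22, y = 0 and each 12 mm beside: a leaf fully home has its origin there, or whole pitches beside, at z = -4 (ledge top)
- leaf_12: comb leaf, 12 mm pitch: steel plate 45 mm long (own x -45 to 0), 60 wide (y), 8 thick; four teeth on its front edge reach 5.6 mm farther to +x, at y = +-0.5, +-1.5.. pitches. On top a wooden grip rib 30 long (x -41 to -11), 12 thick (y), 22 high (top 30 mm above the underside). 0.18 kg. Origin: underside, middle of the edge between the teeth that meets the crests
- chip_0: a loose brass chip, hooked, about 15 to 19 x 13 x 8 mm, on the stand's ledge, or absent. Origin: under the middle of its longer limb
- chip_1: a loose brass chip, hooked, about 15 to 19 x 13 x 8 mm, on the stand's ledge, or absent. Origin: under the middle of its longer limb
- chip_2: a loose brass chip, hooked, about 15 to 19 x 13 x 8 mm, on the stand's ledge, or absent. Origin: under the middle of its longer limb
- chip_3: a loose brass chip, hooked, about 15 to 19 x 13 x 8 mm, on the stand's ledge, or absent. Origin: under the middle of its longer limb
- template: V template, left out on the bench: a steel plate 40 long (own x -40 to 0), 30 wide (y), 8 mm thick with one blunt point that reaches 12 mm farther to +x, and on top a wooden grip rib 24 long (x -32 to -8), 12 thick (y), 20 high (top 28 mm above the underside). 0.1 kg. Origin: underside, at the root of the point
- collar: a round steel blank, 46 mm across and 22 mm high, bystander
- oiler: white plastic oil bottle, 56 mm across, 130 mm high, bystander
- tin: a tin with a paper label, 68 mm across, 75 mm high, bystander
- screwdriver: a screwdriver, bystander
- wrench: a wrench, bystander
- brush: a hand brush, bystander

How it is judged:
By the outcome, as a careful person would: the job done as asked, in the order asked, and still so for the second after the job is handed in, with the robot touching nothing.
Of spindle_8, spindle_10, spindle_12 only 2 to 3 are there at a start; the rules pass over those that are not, and their reading is None.
Of chip_0, chip_1, chip_2, chip_3 only 2 to 4 are there at a start; the rules pass over those that are not, and their reading is None.
At some moment in a run one of leaf_8, leaf_10, leaf_12, scraper may be knocked a few centimetres aside while the robot is not near it.
It also fails if it takes over 210 s, if anything falls off the work surface, if the arm or the gripper's body presses on something with over 40 N, if the wrist force passes 120 N, or if a joint passes its speed limit or range.

### The arm

A 7-joint arm with a two-finger parallel gripper is mounted at the origin on the work surface. World frame = base frame: x ahead of the robot, y to its left, z up, the work surface at z = 0. Lengths are in mm, angles in degrees, forces in N, time in s.
With the tool pointing down it reaches from about 425 to 1025 mm from the base axis. Payload 9.4 kg.
Tool frame: the origin (TCP) lies midway between the tips of the shut fingers; the grasp point (between the pads) lies 19 mm behind it (arm.pinch_z is the distance from the TCP to the grasp point, in mm); y points along the fingers, z is the direction in which the jaws open and shut, and the axes are right-handed (so a half turn about y gives the same grasp; the last joint's range is limited). The gripper opens to 85 mm and grips with 20 to 120 N. Pads are 22 mm wide; open, the fingers measure 114 mm over their backs; the gripper's body (76 mm by 85 mm) begins 54 mm behind the grasp point. The pads swing forward as they close: fully open they stand 13 mm farther back than shut.
Start: joints at [-76.931, 34.337, -0.143, 91.639, 0.103, 54.024, -4.572], TCP at [217.58, 691.58, 199.475] pointing down, gripper open.
Joint ranges: [-147.43, 147.43], [-19.82, 112.94], [-74.19, 73.91], [6.32, 146.72], [-59.91, 239.91], [6.04, 106.73], [-150.56, 150.56]. Speed limits (degrees/s): [127.2, 127.2, 172.46, 172.46, 180, 180, 180].

### API

Orientations are given as a 3x3 rotation matrix whose columns are the frame's x, y, z axes.
In Python, from rig import arm gives the robot as it stands. The module is installed in compiled form; this text tells all that it offers. Calls block until the motion is done:
- arm.movep(position, orientation): joint-space move of the TCP to a pose.
- arm.move_linear(position, rate=150, orientation=None, contact_N=None): straight line of the TCP; orientation=None keeps the orientation; rate is the mean speed in mm/s. With contact_N (N) it stops when the force on the tool has changed by that much, and returns True; else False.
- arm.move_j(angles): joint-space move.
- arm.set_gripper(opening, newtons=None): finger opening in mm; newtons is the grip in N (None keeps the last); returns when the fingers have stopped.
- arm.dwell(seconds).
- arm.ik(position, orientation): joint angles nearest the present ones, or None.
- arm.state(): the state.
- arm.read_camera(name): name is "scene" or "top" or "wrist"; returns a dict with "img" (480x640x3 uint8, blue, green, red), "depth" (480x640 float32, mm along the optical axis (not along the pixel's ray), 0 where there is no reading), "fx", "fy", "cx", "cy" (pixels), "rvec" (rotation vector, rad) and "tvec" (3), from world to camera coordinates, as OpenCV has them. Camera axes: x right, y down, z forward; pixel columns grow to the right and rows downward; lengths in mm; the calibration is good to about 2 mm. A picture is of the moment at which its call begins.
A pose or a line that the arm cannot do raises arm.PlanningError and nothing moves.
- arm.close_job(): hands the job in, once; it reports no verdict.
The state is a dict: "clock": time; "joints": joint angles; "joint_vel": joint speeds; "joint_torque": joint torques, N m; "position": TCP position; "orientation": TCP orientation; "ft_force": force on the tool from outside, world axes, zero at the start; "wrist_torque": the same for the moment, N m; "finger_gap": finger opening in mm.
Only numpy, scipy, OpenCV 4.12 (cv2) and the standard library are available. Lean on these libraries where they do the work, as an engineer would, in place of code of your own. Each camera call takes 0.05 s, during which the arm holds its last target.

## Working session

There is one attempt and no reset: what is moved stays moved. The work goes in short steps, each a Python script; the robot and the scene stay as the last script left them, time stands still between calls to the robot, and variables do not carry over. Pictures are saved under pics/ and viewed, and the job is handed in when it is done.

```bash
ls; mkdir -p pics
python3 - <<'E'
from rig import arm
import cv2
s=arm.state(); print(s['clock'],s['position'],s['orientation'],s['finger_gap'])
for n in ("scene","top","wrist"):
    c=arm.read_camera(n); cv2.imwrite(f"pics/a_{n}.png",c['img'])
    R=cv2.Rodrigues(c['rvec'])[0]; print(n,c['fx'],c['cx'],c['cy'],(-R.T@c['tvec'].reshape(3)),R.tolist())
E
```

```text
pics
0.0 [217.41488466 691.08063654 198.63743088] [[ 9.53937790e-01 -3.34272805e-04  3.00004302e-01]
 [-3.00004458e-01 -1.51314320e-03  9.53936599e-01]
 [ 1.35074405e-04 -9.99998799e-01 -1.54372781e-03]] 85.52654313010291
scene 443.44918781789073 322.36828257880995 236.63063521506427 [1041.66480331  613.11763939  956.72703472] [[-0.8118882110957951, 0.5837331871605813, 0.009648776659226421], [0.4353734925890147, 0.6163869770633853, -0.6561379553550497], [-0.3889568801737706, -0.5285098492119251, -0.7545792765849557]]
top 571.4224195017966 321.1281401579671 238.9922835365613 [ 507.78651321   -7.8063923  1431.61228809] [[-0.0008359488790976588, -0.9999140240723421, -0.013086086234123911], [-0.9976948625860609, 0.0017219040524922846, -0.06783801453326077], [0.06785471508194862, 0.012999211894934314, -0.9976105242684934]]
wrist 410.8976609425996 321.2351051047044 233.81105365192846 [140.32243333 714.73970752 373.87467659] [[0.29969543148747446, 0.9540349090651318, -0.000201570389085165], [0.9059125512959997, -0.2845122627826375, 0.3136482452217388], [0.29917402586105113, -0.09418155133246014, -0.9495392238547612]]
```

View pics/a_scene.png

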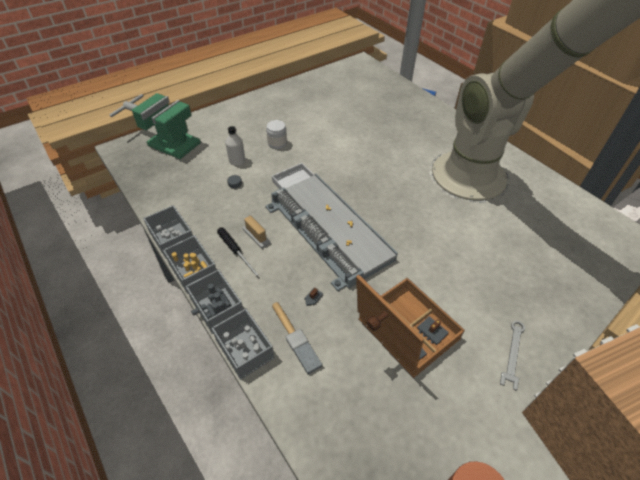

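View pics/a_top.png

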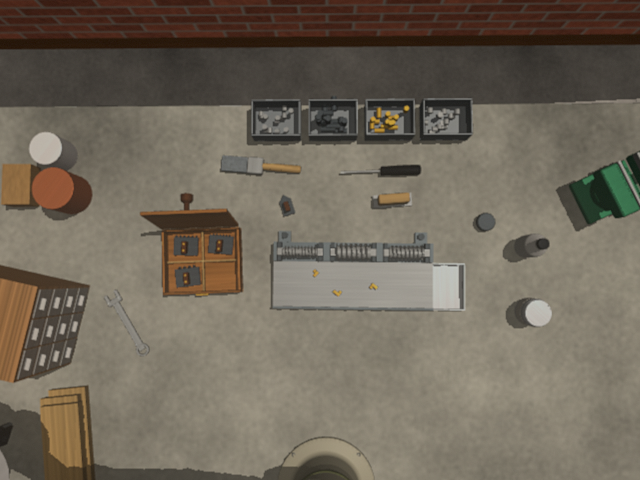

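View pics/a_wrist.png

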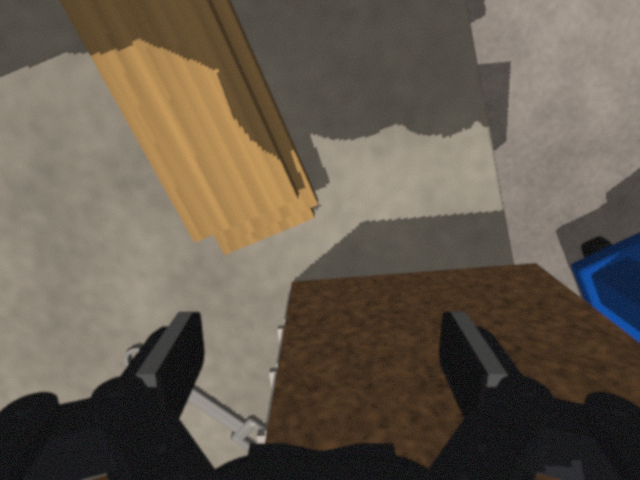

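The top view shows the stand with its ledge at px (272–433, 262–310) and the pan at (433–465, 263–310). The open case is at (162–242, 228–296) with three leaves in it. The scraper is at (392, 200), the template at (287, 205), and there are three visible chips. Next I'll write helpers and take closer wrist views.

```bash
cat > h.py <<'E'
import numpy as np, cv2
from rig import arm
def down(phi):
    c,s=np.cos(np.radians(phi)),np.sin(np.radians(phi))
    return np.array([[s,0,c],[-c,0,s],[0,-1,0]],float)
class Cam:
    def __init__(s,name,save=None):
        c=arm.read_camera(name); s.img=c['img']; s.depth=c['depth']; s.K=np.array([[c['fx'],0,c['cx']],[0,c['fy'],c['cy']],[0,0,1]])
        s.R=cv2.Rodrigues(c['rvec'])[0]; s.t=c['tvec'].reshape(3); s.o=-s.R.T@s.t
        if save: cv2.imwrite(f'pics/{save}.png',s.img); np.savez(f'/tmp/{save}.npz',img=s.img,depth=s.depth,K=s.K,R=s.R,t=s.t)
    def rays(s,uv):
        uv=np.atleast_2d(np.asarray(uv,float)); d=np.c_[uv,np.ones(len(uv))]@np.linalg.inv(s.K).T
        return d@s.R
    def plane(s,uv,z):
        d=s.rays(uv); return s.o+d*((z-s.o[2])/d[:,2])[:,None]
    def pts(s):
        v,u=np.mgrid[0:480,0:640]; d=s.rays(np.c_[u.ravel(),v.ravel()]); return (s.o+d*s.depth.reshape(-1,1)).reshape(480,640,3)
    def proj(s,P):
        q=(np.atleast_2d(P)@s.R.T+s.t)@s.K.T; return q[:,:2]/q[:,2:]
class Load(Cam):
    def __init__(s,n):
        z=np.load(f'/tmp/{n}.npz'); s.img,s.depth,s.K,s.R,s.t=[z[k] for k in('img','depth','K','R','t')]; s.o=-s.R.T@s.t
def tri(c1,p1,c2,p2):
    d1,d2=c1.rays(p1)[0],c2.rays(p2)[0]; d1/=np.linalg.norm(d1); d2/=np.linalg.norm(d2)
    A=np.c_[d1,-d2]; k=np.linalg.lstsq(A,c2.o-c1.o,rcond=None)[0]
    a,b=c1.o+k[0]*d1,c2.o+k[1]*d2; return (a+b)/2,np.linalg.norm(a-b)
E
python3 - <<'E'
from h import *
t=Cam('top','t0')
for n,uv,z in [('ledge',[(273,310),(433,310),(273,262),(433,262),(465,263),(465,310)],30),('scraper',[(375,200),(410,199)],52),('templ',[(287,205)],28),('case',[(162,296),(242,294),(163,229),(241,229)],44),('lid',[(142,213),(229,210)],200)]:
    print(n,t.plane(uv,z).round(0).tolist())
P=t.pts()
for u,v in [(350,290),(350,245),(392,199),(287,205),(188,275),(180,245),(445,285),(185,215)]: print(u,v,P[v,u].round(1))
E
```

```text
ledge [[430.0, 128.0, 30.0], [430.0, -261.0, 30.0], [547.0, 129.0, 30.0], [546.0, -263.0, 30.0], [544.0, -341.0, 30.0], [430.0, -339.0, 30.0]]
scraper [[696.0, -121.0, 52.0], [699.0, -206.0, 52.0]]
templ [[688.0, 95.0, 28.0]]
case [[464.0, 397.0, 44.0], [469.0, 202.0, 44.0], [627.0, 397.0, 44.0], [627.0, 206.0, 44.0]]
lid [[649.0, 398.0, 200.0], [655.0, 208.0, 200.0]]
350 290 [478.1 -60.   29.2]
350 245 [587.8 -60.2  36.6]
392 199 [ 698.7 -162.    51.8]
287 205 [687.6  94.8  29. ]
188 275 [515.  337.2  31.3]
180 245 [589.7 362.   16.1]
445 285 [ 489.7 -298.3   -3.5]
185 215 [646.7 309.6 178.4]
```

Run:
```python
from h import *
for n,p in [('w_case',(470,300,330)),('w_st1',(430,40,290)),('w_st2',(430,-150,290)),('w_scr',(610,-163,250))]:
    arm.movep(p,down(90)); c=Cam('wrist',n); print(n,arm.state()['clock'],c.o.round(0))
```

```text
w_case 2.0167 [389. 300. 505.]
w_st1 3.1 [350.  40. 465.]
w_st2 3.9333 [ 350. -150.  465.]
w_scr 4.75 [ 529. -163.  425.]
```

View pics/w_case.png

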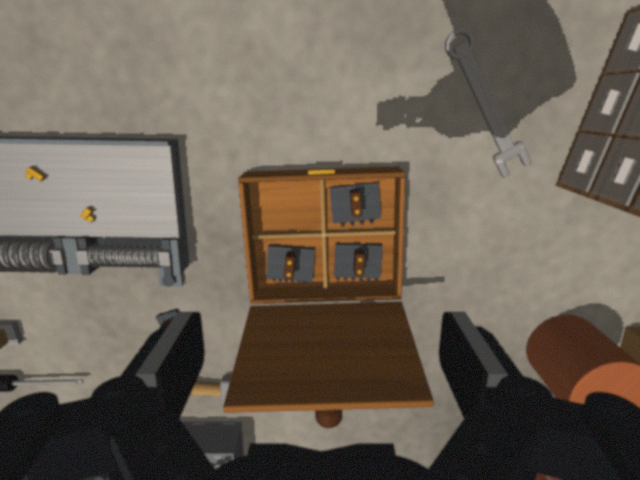

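View pics/w_st1.png

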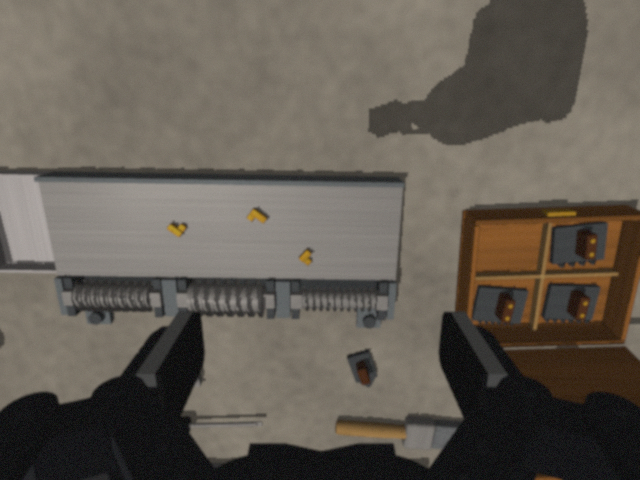

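View pics/w_st2.png

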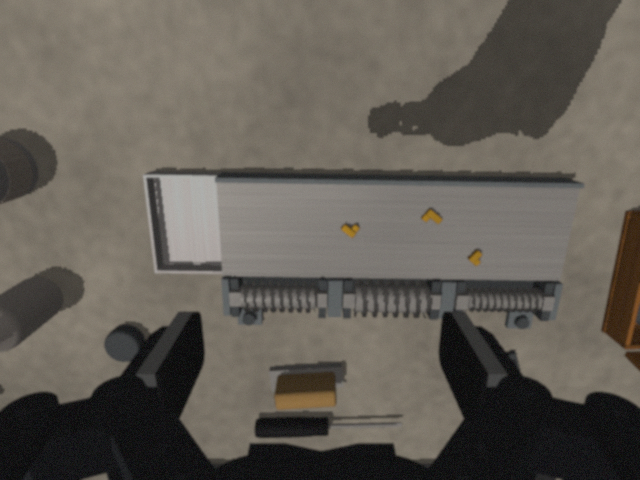

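View pics/w_scr.png

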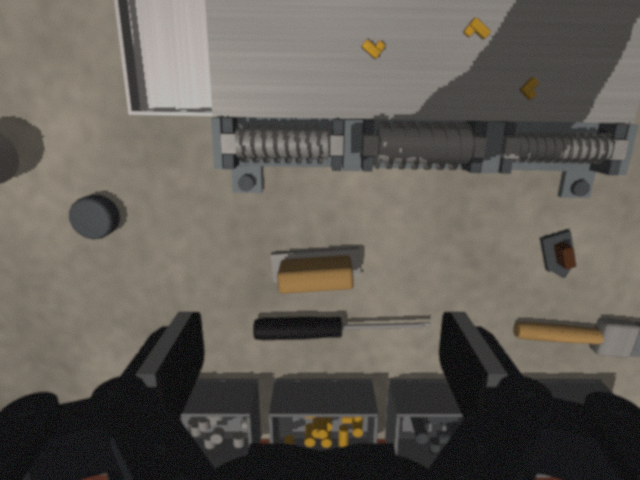

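Run:
```python
from h import *
a=Load('w_case').img[160:310,230:420]; b=Load('w_st2').img[260:330,210:570]; c=Load('w_scr').img[100:205,200:640]
cv2.imwrite('pics/z1.png',cv2.resize(a,None,fx=4,fy=4,interpolation=cv2.INTER_CUBIC))
b=cv2.resize(b,None,fx=2.2,fy=2.2,interpolation=cv2.INTER_CUBIC);c=cv2.resize(c,(b.shape[1],int(105*b.shape[1]/440)),interpolation=cv2.INTER_CUBIC)
cv2.imwrite('pics/z2.png',np.vstack([b,c]))
```

```text
(no output)
```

View pics/z1.png

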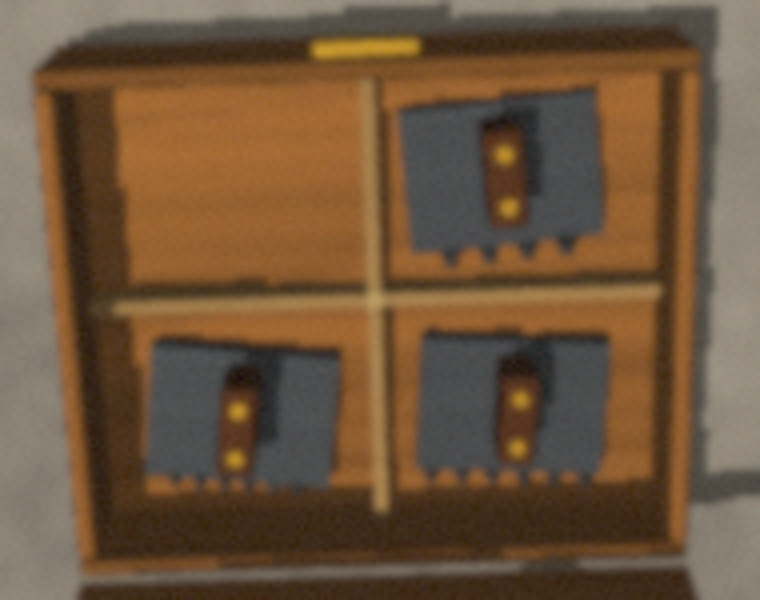

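View pics/z2.png

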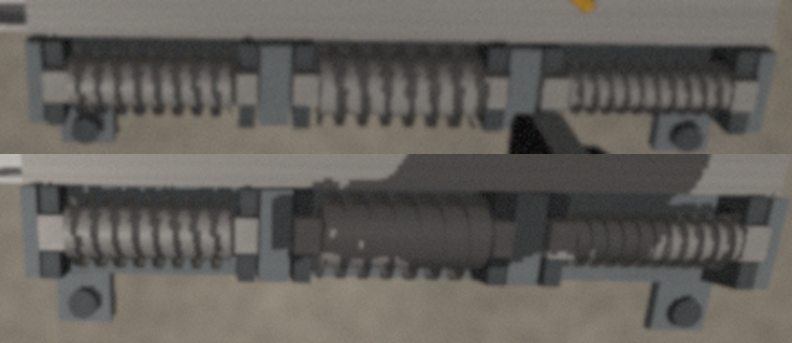

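Leaf_12 (4 teeth) sits at px (500, 180) in the crop, leaf_10 at (515, 410) and leaf_8 at (240, 420); the top-left compartment is free. The spindles along +y look like 10, 12 and 8. There are three chips. Now I'll fit the scraper, stand and chips.

Run:
```python
from h import *
def rect(q):
    r=cv2.minAreaRect(q.astype(np.float32)); return np.round(r[0],1),np.round(r[1],1),round(r[2],1)
for n in('w_scr','w_st2','t0'):
    c=Load(n);P=c.pts();m=(abs(P[...,0]-698)<60)&(abs(P[...,1]+163)<80)
    t=m&(P[...,2]>47)&(P[...,2]<60); print(n,rect(P[t][:,:2]),np.median(P[t][:,2]).round(1),'bench',np.median(P[m&(P[...,2]<6)][:,2]).round(1),t.sum())
    hsv=cv2.cvtColor(c.img,cv2.COLOR_BGR2HSV)
    w=m&(hsv[...,1]>90)&(hsv[...,0]<25)&(P[...,2]>47)
    uv=np.argwhere(w)[:,::-1]; print('  colour ray@52',rect(c.plane(uv,52)[:,:2]),len(uv))
# ledge
for n in('w_st1','w_st2','t0'):
    c=Load(n);P=c.pts();m=(P[...,0]>420)&(P[...,0]<555)&(P[...,1]>-275)&(P[...,1]<145)
    t=(m&(P[...,2]>25)&(P[...,2]<33)).astype(np.uint8); t=cv2.morphologyEx(t,cv2.MORPH_OPEN,np.ones((5,5)))
    print(n,rect(P[t>0][:,:2]),np.median(P[t>0][:,2]).round(1))
    hsv=cv2.cvtColor(c.img,cv2.COLOR_BGR2HSV); b=(m&(hsv[...,1]>150)&(hsv[...,2]>150)).astype(np.uint8)
    k,l,s,ce=cv2.connectedComponentsWithStats(b)
    for i in range(1,k):
        if s[i,4]>8: print('  chip',c.plane(ce[i],34)[0].round(0),s[i,4])
```

```text
w_scr (array([ 700. , -168.4]), array([24.2, 76.1]), 4.4) 52.4 bench 0.8 1707
  colour ray@52 (array([ 698.8, -168.9]), array([25.4, 74.1]), 4.2) 1677
w_st2 (array([ 699.9, -168.3]), array([25., 76.]), 3.7) 52.5 bench 0.9 1095
  colour ray@52 (array([ 697.7, -168.6]), array([27.3, 74.1]), 4.1) 1078
t0 (array([ 703.1, -167. ]), array([24.1, 74.1]), 4.3) 51.0 bench -0.8 267
  colour ray@52 (array([ 701.4, -166.5]), array([22.4, 72.9]), 3.7) 247
w_st1 (array([494. , -68.9]), array([393.8, 113.1]), 89.2) 30.7
  chip [472. -30.  34.] 100
  chip [ 489. -121.   34.] 63
  chip [ 486. -113.   34.] 22
  chip [521.  23.  34.] 66
w_st2 (array([494. , -66.9]), array([391.2, 113.2]), 89.2) 30.9
  chip [470. -29.  34.] 15
  chip [474. -35.  34.] 10
  chip [ 489. -120.   34.] 51
  chip [ 486. -112.   34.] 11
  chip [521.  23.  34.] 9
t0 (array([472. , -57.9]), array([ 84.2, 324.3]), 5.8) 29.2
  chip [521.  25.  34.] 15
  chip [ 488. -115.   34.] 17
  chip [472. -28.  34.] 17
```

Run:
```python
from h import *
for n in('w_st1','w_st2','t0'):
    c=Load(n);P=c.pts();Z=P[...,2];ok=c.depth>0
    # columns: transition bench->lip along image
    m=ok&(Z>24)&(Z<40)&(P[...,0]>400)&(P[...,0]<560)&(P[...,1]<135)&(P[...,1]>-275)
    q=P[m]; ys=[];xs=[]
    for y in np.arange(-240,110,5):
        s=q[abs(q[:,1]-y)<2.5]
        if len(s)>10: xs.append(s[:,0].min()); ys.append(y)
    f=np.polyfit(ys,xs,1); print(n,'front edge x at y=-66',np.polyval(f,-66).round(1),'slope deg',np.degrees(f[0]).round(2),'res',np.std(np.polyval(f,ys)-xs).round(2))
    hi=[];lo=[];X=np.arange(440,535,4)
    for x in X:
        s=q[abs(q[:,0]-x)<2]; hi.append(s[:,1].max()); lo.append(s[:,1].min())
    print('  y ends',np.median(hi).round(1),np.median(lo).round(1),'slopes',np.degrees(np.polyfit(X,hi,1)[0]).round(2),np.degrees(np.polyfit(X,lo,1)[0]).round(2))
```

```text
w_st1 front edge x at y=-66 431.3 slope deg 0.83 res 0.08
  y ends 127.6 -262.0 slopes -0.74 -0.42
w_st2 front edge x at y=-66 431.2 slope deg 0.82 res 0.09
  y ends 128.2 -261.8 slopes -0.8 -0.8
t0 front edge x at y=-66 435.0 slope deg 0.84 res 0.72
  y ends 126.4 -260.2 slopes -1.73 -0.72
```

```bash
cat >> h.py <<'E'
SYAW=-0.82; S0=np.array([519.3,-67.0])
def st(x,y,z=None):
    a=np.radians(SYAW);p=S0+np.array([np.cos(a)*x-np.sin(a)*y,np.sin(a)*x+np.cos(a)*y])
    return p if z is None else np.array([*p,z])
def info(*a): s=arm.state(); print(*a,'t',round(s['clock'],1),'pos',s['position'].round(1),'F',np.round(s['ft_force'],1),'gap',round(s['finger_gap'],1))
E
python3 - <<'E'
from h import *
arm.set_gripper(50)
arm.movep((700,-168.4,110),down(4.2)); info('above')
arm.move_linear((700,-168.4,18),rate=80,contact_N=8); info('down')
arm.set_gripper(10,60); info('grip')
s=arm.state();zg=s['position'][2]; open('zg.txt','w').write(str(zg))
arm.move_linear((*s['position'][:2],130),rate=120); info('lift')
x,y,_=st(-29,135,0)
arm.movep((x,y,130),down(90+SYAW)); info('over')
Cam('wrist','w_held')
E
```

```text
above t 6.3 pos [ 699.9 -168.6  110.3] F [ 0.9 -0.5  0.2] gap 50.2
down t 7.6 pos [ 700.4 -168.5   18.6] F [-1.  -0.7  0.5] gap 49.8
grip t 8.0 pos [ 700.7 -168.4   18.7] F [0.5 0.6 6.8] gap 20.7
lift t 9.1 pos [ 700.2 -168.   129.1] F [-0.5 -0.6 -1.9] gap 20.1
over t 10.3 pos [493.4  67.7 130. ] F [ 0.2 -0.6 -2.3] gap 20.3
```

View pics/w_held.png

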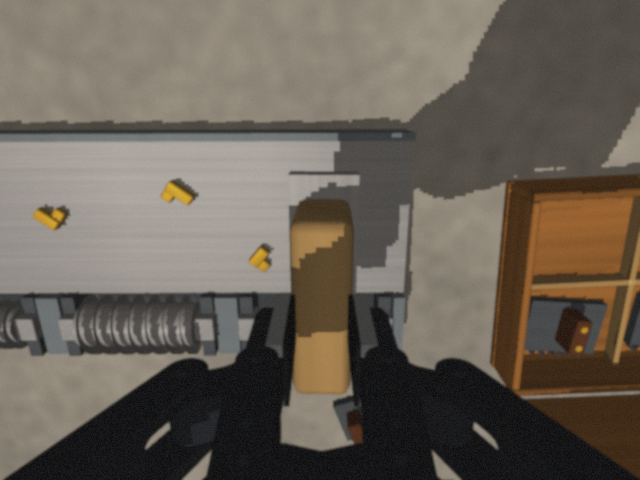

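The scraper is held upright and square, with its sole at (325, 180) and two chips ahead of it at (180, 190) and (50, 215). A third is close, at (262, 257). Now I'll sweep.

Run:
```python
from h import *
zg=float(open('zg.txt').read())
c=Load('w_held'); print(c.plane([(262,257)],34), st(-29,140))
arm.move_linear(st(-29,140,zg+40),rate=120)
hit=arm.move_linear(st(-29,140,zg+28.5),rate=20,contact_N=4); info('contact',hit)
z=arm.state()['position'][2]
arm.move_linear(st(-29,140,z+0.4),rate=20); info()
arm.move_linear(st(-29,-100,z+0.4),rate=90); info()
arm.move_linear(st(-29,-203,z+0.4),rate=70); info('end')
arm.move_linear(st(-29,-203,z+50),rate=120)
arm.move_linear(st(-29,-60,z+80),rate=200)
Cam('wrist','w_sw1'); info()
```

```text
[[518.90523564  24.83444933  34.        ]] [492.30653949  73.40068764]
contact True t 11.6 pos [492.4  73.9  48.6] F [-0.6  0.6  6.6] gap 20.4
t 11.8 pos [492.2  73.4  48.9] F [-0.2 -0.4 -2.2] gap 19.9
t 14.6 pos [ 488.9 -166.4   49. ] F [ 0.1  0.3 -2.7] gap 20.1
end t 16.3 pos [ 487.5 -269.    49. ] F [ 0.8  0.9 -2. ] gap 20.7
t 17.8 pos [ 489.2 -127.9  128.3] F [ 0.2 -0.1 -2.7] gap 20.3
```

View pics/w_sw1.png

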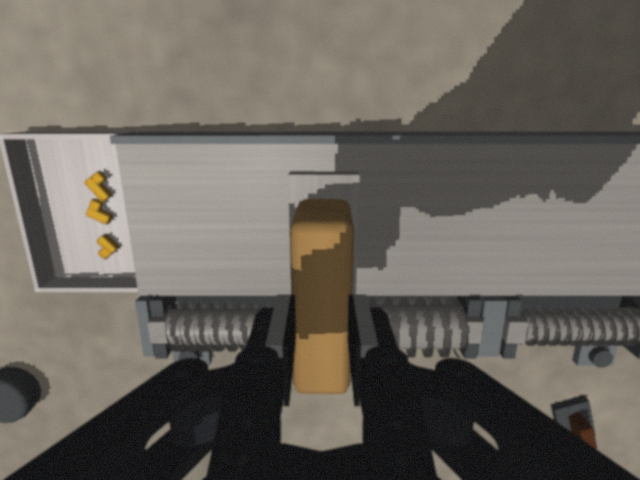

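All three chips are in the pan at (97–108, 185–247) and the ledge is clear. I'll put the scraper back.

Run:
```python
from h import *
zg=float(open('zg.txt').read())
arm.movep((700,-168.4,120),down(4.2))
arm.move_linear((700,-168.4,zg+6),rate=120)
h=arm.move_linear((700,-168.4,zg-2),rate=15,contact_N=4); info('placed',h)
arm.set_gripper(50); info()
arm.move_linear((700,-168.4,130),rate=150)
arm.movep((600,-100,250),down(90))
Cam('wrist','w_s2'); 
arm.movep((440,290,250),down(90)); Cam('wrist','w_c2'); info()
Cam('top','t1')
```

```text
placed True t 20.2 pos [ 700.6 -168.3   18.7] F [0.8 0.2 5.8] gap 20.3
t 20.6 pos [ 699.4 -168.    17.7] F [-0.1 -0.1 -0.3] gap 50.0
t 24.1 pos [440.9 289.  250. ] F [-0.4 -0.5  0.1] gap 49.8
```

View pics/w_s2.png

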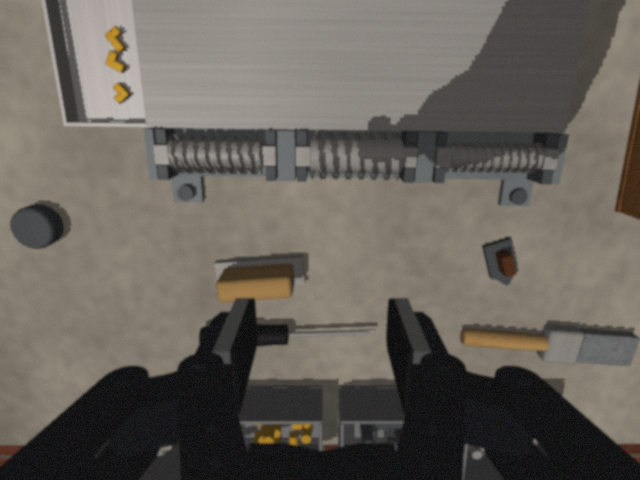

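View pics/w_c2.png

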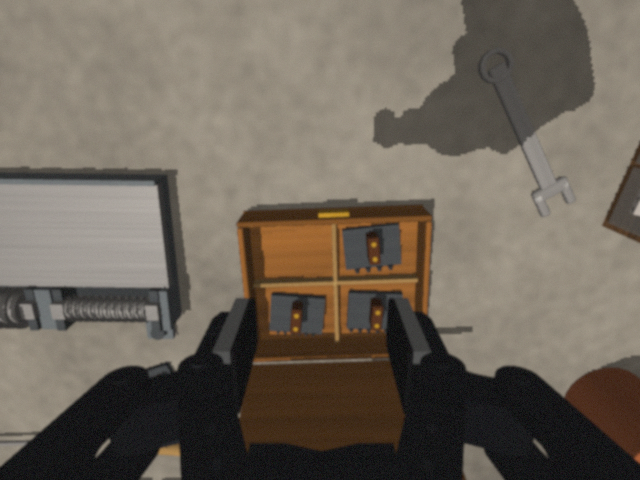

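```bash
cat >> h.py <<'E'
def leaves(c,box=(470,628,200,400),plo=9,phi_=19,rlo=32,rhi=41):
    """per blob: rib centre, rib axis angle, plate rect"""
    P=c.pts();Z=P[...,2];ok=c.depth>0
    m=ok&(P[...,0]>box[0])&(P[...,0]<box[1])&(P[...,1]>box[2])&(P[...,1]<box[3])
    hsv=cv2.cvtColor(c.img,cv2.COLOR_BGR2HSV)
    r=(m&(Z>rlo)&(Z<rhi)).astype(np.uint8)
    k,l,s,ce=cv2.connectedComponentsWithStats(r); out=[]
    for i in range(1,k):
        if not 40<s[i,4]<1500: continue
        q=P[l==i]; R=cv2.minAreaRect(q[:,:2].astype(np.float32))
        if not(14<max(R[1])<40 and min(R[1])<20): continue
        b=cv2.boxPoints(R); e=[b[1]-b[0],b[2]-b[1]]; e=max(e,key=np.linalg.norm); a=np.degrees(np.arctan2(e[1],e[0])); a=(a+90)%180-90
        cen=np.array(R[0])
        d=np.hypot(P[...,0]-cen[0],P[...,1]-cen[1])
        pl=(m&(d<45)&(Z>plo)&(Z<phi_)&(hsv[...,0]>90)&(hsv[...,0]<130)).astype(np.uint8)
        pl=cv2.morphologyEx(pl,cv2.MORPH_OPEN,np.ones((3,3)))
        pr=None
        if pl.sum()>30: pr=cv2.minAreaRect(P[pl>0][:,:2].astype(np.float32))
        out.append((cen.round(1),np.round(R[1],1),round(float(a),1),np.median(q[:,2]).round(1),None if pr is None else (np.round(pr[0],1),np.round(pr[1],1),round(pr[2],1))))
    return out
E
python3 - <<'E'
from h import *
for n in('w_case','w_c2','w_st1','t1'):
    print(n)
    for o in leaves(Load(n)): print('  ',o)
for p,a in [((520,340,100),-90),((585,340,25),-90),((560,60,50),-90),((560,-190,50),-90),((545,-70,60),-90),((585,260,25),-90),((510,360,25),-90)]:
    print(p,a,arm.ik(p,down(a)))
c=Load('w_case');P=c.pts()
m=(abs(P[...,1]-300)<60)&(P[...,0]>600)&(P[...,0]<720)&(P[...,2]>60)
q=P[m];print('lid',q[:,2].max(),q[:,0].max(), np.polyfit(q[:,2],q[:,0],1))
E
```

```text
w_case
   (array([506.6, 342.1]), array([29.8, 12. ]), 6.2, np.float64(36.6), (array([519. , 340.5]), array([33.9, 29.7]), 80.2))
   (array([582.8, 348.1]), array([12.1, 29.4]), -2.3, np.float64(36.6), (array([581.5, 348.2]), array([51.4, 29. ]), 86.2))
   (array([587. , 261.3]), array([11.8, 29.8]), -5.5, np.float64(36.5), (array([594.6, 259.4]), array([43.4, 31.8]), 81.3))
w_c2
   (array([506.6, 341.9]), array([30.5, 12.1]), 6.4, np.float64(36.6), (array([510.5, 340.7]), array([40.9, 45.3]), 0.7))
   (array([583.3, 347.9]), array([12.1, 30.7]), -2.1, np.float64(36.7), None)
   (array([587.2, 261.1]), array([12. , 30.4]), -4.6, np.float64(36.6), (array([597. , 250.9]), array([43., 39.]), 50.8))
w_st1
   (array([506.4, 341.6]), array([30.2, 12.4]), 6.4, np.float64(36.7), None)
   (array([583.2, 347.4]), array([30.6, 13.6]), 3.1, np.float64(36.6), None)
   (array([586.8, 260.3]), array([12.4, 29.9]), -4.7, np.float64(36.6), None)
t1
   (array([589.6, 261.2]), array([11. , 27.3]), -0.1, np.float64(36.1), None)
   (array([585. , 347.4]), array([12.4, 27.9]), -5.2, np.float64(35.8), None
[... 242 characters left out ...]
.7553603  107.13863455 -58.89609472
  49.95217807 -70.99065725]
(560, 60, 50) -90 [-38.39578848  42.93060132  41.74591601 121.48095583 -51.63182217
  35.33952064 -49.37786654]
(560, -190, 50) -90 [-18.22492266  48.95238688  52.53868813 118.10424506 -58.75582798
  44.44138739 -17.98349274]
(545, -70, 60) -90 [-30.8224358   45.89030793  52.50113519 123.25450927 -58.99273389
  41.65282506 -27.42348755]
(585, 260, 25) -90 [-58.87776755  53.15027769  51.37194825 112.14295437 -59.57037929
  46.46926239 -62.4485753 ]
(510, 360, 25) -90 [-65.93121113  48.18821101  41.78837575 114.0277856  -52.3899967
  38.82736857 -79.82281187]
lid 205.64475974851268 696.0811558708808 [1.43633077e-01 6.21849962e+02]
```

Run:
```python
from h import *
print(arm.state()['joints'].round(0))
arm.movep((480,250,250),down(0)); print(arm.state()['joints'].round(0))
print(arm.ik((480,250,250),down(-60)))
arm.movep((480,250,250),down(-45));print(arm.state()['joints'].round(0))
for p,a in [((520,340,100),-90),((585,340,25),-90),((560,60,50),-90),((560,-190,50),-90),((545,-70,60),-90),((585,260,25),-90),((510,360,25),-90)]:
    j=arm.ik(p,down(a)); print(p,a,None if j is None else j.round(0))
info()
```

```text
[-48.  17.  11. 115.  -5.  48.  56.]
[-58.  21.  34. 114. -15.  50. -16.]
[-68.71853804  24.36306825  50.25164992 114.42805892 -23.76463772
  51.91122243 -65.91655335]
[-66.  23.  46. 114. -21.  51. -54.]
(520, 340, 100) -90 [-67.  43.  47. 112. -45.  45. -84.]
(585, 340, 25) -90 [-60.  51.  43. 107. -51.  44. -78.]
(560, 60, 50) -90 [-37.  42.  38. 121. -49.  34. -53.]
(560, -190, 50) -90 [ -9.  42.  34. 118. -43.  34. -34.]
(545, -70, 60) -90 [-22.  39.  36. 123. -45.  32. -42.]
(585, 260, 25) -90 [-54.  49.  42. 112. -51.  40. -70.]
(510, 360, 25) -90 [-65.  48.  41. 114. -51.  38. -81.]
t 26.0 pos [479.9 250.1 249.9] F [ 0.1  0.4 -0.4] gap 50.3
```

Run:
```python
from h import *
arm.movep((520,0,260),down(-45))
arm.move_j([-5,34.3,-0.1,91.6,0.1,54,-95]); info()
o=arm.state()['orientation']; print(o.round(2).tolist())
arm.movep((560,0,260),down(-90)); print(arm.state()['joints'].round(0)); info()
for p,a in [((520,340,100),-90),((585,340,25),-90),((560,60,50),-90),((560,-190,50),-90),((545,-70,60),-90),((585,260,25),-90),((510,360,25),-83)]:
    j=arm.ik(p,down(a)); print(p,a,None if j is None else j.round(0))
```

```text
t 28.1 pos [725.    8.5 199.9] F [-0.3 -0.   0.3] gap 50.7
[[-1.0, 0.0, 0.01], [-0.01, -0.0, -1.0], [-0.0, -1.0, 0.0]]
[ -5.  19.  -1. 110.   0.  51. -96.]
t 28.8 pos [560.3   0.7 260.9] F [-0.2 -0.3 -0.7] gap 50.2
(520, 340, 100) -90 [ -35.   34.   -4.  110.    4.   36. -133.]
(585, 340, 25) -90 [ -32.   43.   -4.  105.    5.   32. -130.]
(560, 60, 50) -90 [ -11.   35.   -1.  120.    2.   25. -104.]
(560, -190, 50) -90 [ 13.  37.   1. 116.  -1.  27. -76.]
(545, -70, 60) -90 [  2.  34.  -0. 121.   0.  25. -89.]
(585, 260, 25) -90 [ -27.   41.   -3.  110.    4.   29. -123.]
(510, 360, 25) -83 [ -37.   40.   -5.  112.    6.   28. -130.]
```

```bash
cat >> h.py <<'E'
def pick(c,yaw,z=16.5,op=36,zhi=150,hard=45):
    phi=yaw-90; arm.set_gripper(op)
    arm.movep((*c,zhi),down(phi)); 
    arm.move_linear((*c,z+20),rate=150)
    h=arm.move_linear((*c,z),rate=40,contact_N=5)
    if h: p=arm.state()['position']; arm.move_linear((*c,p[2]+1.5),rate=30)
    info('at',h)
    arm.set_gripper(4,hard); info('grip')
    p=arm.state()['position']; arm.move_linear((p[0],p[1],zhi),rate=150); info('lift')
    return p
E
python3 - <<'E'
from h import *
p=pick((506.6,342.0),6.3)
x,y=st(28-26-25,0)
arm.movep((x,y,100),down(SYAW-90)); info()
Cam('wrist','l12a');
E
```

```text
at False t 32.0 pos [506.5 342.   16.3] F [ 0.3  0.9 -0.2] gap 36.1
grip t 32.4 pos [506.7 342.1  16.6] F [0.8 0.3 0.4] gap 4.2
lift t 33.5 pos [506.2 341.7 149.2] F [-0.2 -0.5  0. ] gap 4.2
t 35.0 pos [497.  -65.4 100.1] F [ 0.9  0.3 -0.5] gap 3.9
```

View pics/l12a.png

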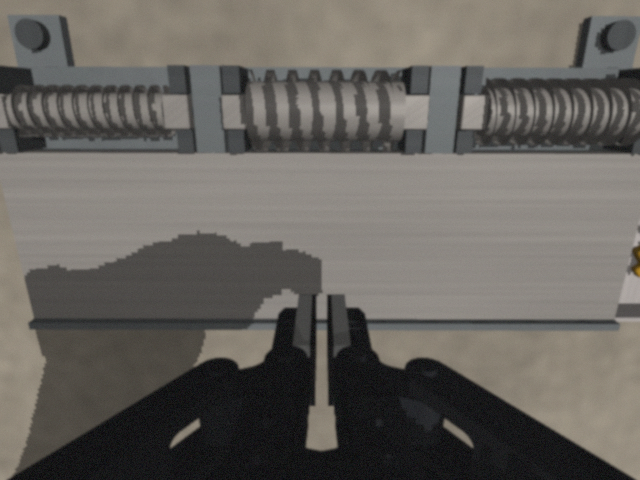

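The gripper is empty, so the leaf was probably knocked aside before the grasp. I'll look at the case again.

Run:
```python
from h import *
arm.set_gripper(36)
arm.movep((480,200,260),down(-90)); c=Cam('wrist','l12b'); Cam('top','t2'); info()
for o in leaves(c): print(o)
for o in leaves(Load('t2')): print(o)
```

```text
t 36.8 pos [480.1 198.3 259.1] F [ 0.6  0.7 -1. ] gap 36.3
(array([588.1, 260.5]), array([12.4, 29.9]), -5.2, np.float64(36.6), (array([593.5, 260.5]), array([57.2, 27. ]), 88.7))
(array([584.2, 347.1]), array([12.5, 29.9]), -2.7, np.float64(36.7), (array([593.6, 343.5]), array([44.8, 41.4]), 18.6))
(array([493.9, 352.7]), array([29.7, 12.7]), 2.4, np.float64(36.6), (array([490. , 346.8]), array([26. , 62.7]), 45.7))
(array([589.6, 260.7]), array([27.3, 11.1]), 1.8, np.float64(35.7), None)
(array([584.8, 347.7]), array([12.7, 27.7]), -6.7, np.float64(35.4), None)
```

View pics/l12b.png

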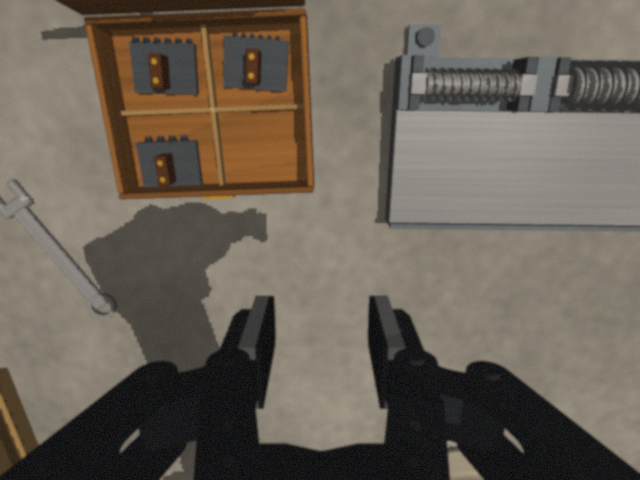

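leaf_12 was knocked to (493.5, 353) with yaw 2.4°. I'll grasp it there.

Run:
```python
from h import *
p=pick((493.5,353.0),2.4)
x,y=st(28-26-25,0)
if arm.state()['finger_gap']>6:
    arm.movep((x,y,80),down(SYAW-90)); info()
Cam('wrist','l12c');
```

```text
at False t 39.3 pos [493.4 353.   16.3] F [ 0.3  0.4 -0.4] gap 36.0
grip t 39.7 pos [493.6 353.   16.6] F [ 0.6 -0.4 -0.3] gap 4.1
lift t 40.8 pos [493.2 352.7 149.2] F [-0.2 -0.1 -0.2] gap 4.0
```

View pics/l12c.png

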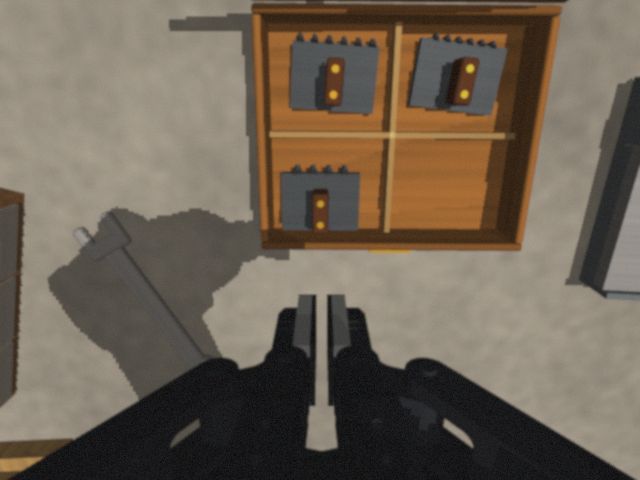

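Run:
```python
from h import *
c=Load('l12c')
for o in leaves(c): print(o)
print(c.o, c.proj([(493.5,353,36),(493,353,149)]), arm.state()['position'])
```

```text
(array([584.2, 347.4]), array([12. , 30.1]), -1.8, np.float64(36.6), (array([587.4, 348.2]), array([56.2, 41.7]), 88.1))
(array([588.1, 260.9]), array([12.7, 30.1]), -4.4, np.float64(36.4), (array([592.1, 260.4]), array([57.2, 42.4]), 86.3))
(array([494. , 352.6]), array([29.9, 11.1]), 2.2, np.float64(36.5), (array([500.9, 352.3]), array([55.1, 34.9]), 88.3))
[573.1804628  355.41166779 324.32935343] [[319.99603312 213.67177828]
 [319.2079247  279.34520461]] [493.06010867 352.64209527 148.99965899]
```

Run:
```python
from h import *
c=Load('l12c');P=c.pts()
for u,v in [(306,298),(306,310),(337,300),(337,330),(300,350),(322,300),(340,370)]: print(u,v,P[v,u].round(1),c.depth[v,u])
c=Load('w_held');P=c.pts()
for u,v in [(285,300),(280,310),(365,300),(325,210),(325,300),(325,360)]: print(u,v,P[v,u].round(1),c.depth[v,u])
```

```text
306 298 [503.6 358.1 188.8] 150.4176
306 310 [503.3 357.8 197.4] 142.35355
337 300 [503.7 346.8 189.8] 149.6096
337 330 [504.4 347.6 211.3] 128.98999
300 350 [504.5 358.6 223. ] 117.66031
322 300 [405.2 347.7   0. ] 360.6639
340 370 [505.1 347.6 232.3] 108.86032
285 300 [481.6  54.2 171.8] 148.4297
280 310 [481.7  53.1 178.9] 141.73805
365 300 [482.2  83.2 171.6] 148.69003
325 210 [454.6  69.3 148.2] 162.22044
325 300 [485.7  68.7 164.3] 156.71902
325 360 [512.3  68.3 164.7] 164.70999
```

Run:
```python
from h import *
c=Cam('scene','s1'); t=Cam('top','t3')
q=c.proj([(493,353,149),(493,353,168),(493,353,203)]); print(q)
u,v=q[0].astype(int); a=c.img[v-90:v+60,u-100:u+100].copy()
for k,col in zip(q,[(0,0,255),(0,255,0),(255,0,0)]): cv2.circle(a,(int(k[0]-u+100),int(k[1]-v+90)),1,col,-1)
cv2.imwrite('pics/s1z.png',cv2.resize(a,None,fx=4,fy=4,interpolation=cv2.INTER_CUBIC)); info()
```

```text
[[454.34512429 297.0145385 ]
 [456.43113704 292.08599981]
 [460.44405404 282.60484166]]
t 40.9 pos [493.1 352.7 149. ] F [0.4 0.2 0.6] gap 4.1
```

View pics/s1z.png

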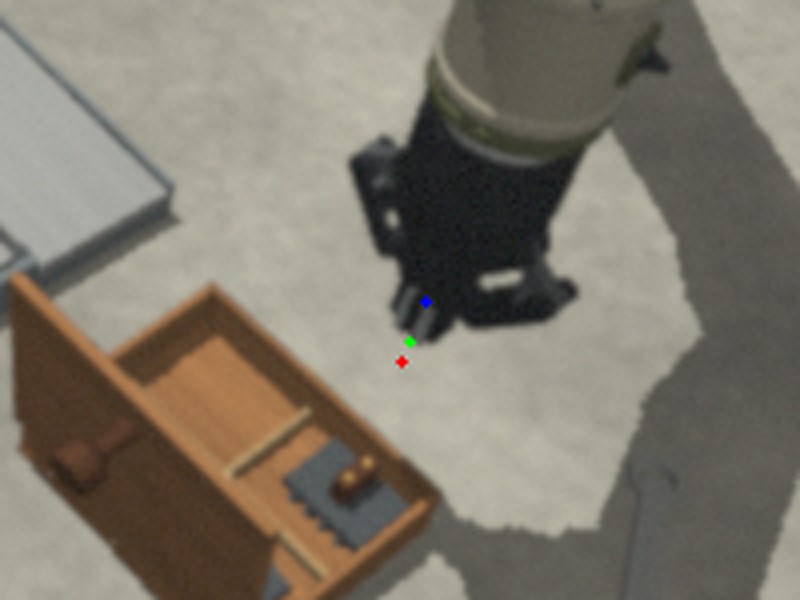

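Run:
```python
from h import *
print(arm.pinch_z, [a for a in dir(arm) if not a.startswith('_')])
c=Load('s1');u,v=454,297
for p in [(504,358,188),(504,358,178),(504,358,168),(493,358,168)]:
    q=c.proj([p])[0]; print(p,(q-[u-100,v-90])*4)
P=c.pts()
for x,y in [(418,330),(415,335),(400,310),(425,320),(405,325)]:
    print(x,y,P[v-90+y//4,u-100+x//4].round(1))
```

```text
18.700000000000003 ['PlanningError', 'close_job', 'dwell', 'ik', 'move_j', 'move_linear', 'movep', 'pinch_z', 'read_camera', 'set_gripper', 'state']
(504, 358, 188) [411.32879777 335.54695295]
(504, 358, 178) [406.78841057 346.28249852]
(504, 358, 168) [402.32098723 356.84552427]
(493, 358, 168) [416.71439065 346.76007359]
418 330 [504.1 358.8 196. ]
415 335 [501.7 356.5 187.5]
400 310 [504.3 346.6 199.9]
425 320 [504.8 361.4 206.9]
405 325 [502.8 351.2 189.5]
```

The cameras put the rendered fingertips about 38 mm above the reported TCP, so the grasp was too high. I'll find the real tip height by touching down on the leaf plate, slowly and with contact sensing.

Run:
```python
from h import *
c=(493.6,352.7)
arm.set_gripper(36)
arm.move_linear((*c,25),rate=150,orientation=down(2.3-90))
h=arm.move_linear((*c,-14),rate=15,contact_N=3); info('touch',h)
Cam('wrist','touch')
```

```text
touch False t 45.1 pos [493.6 352.7 -13.9] F [ 0.6 -0.9  0.2] gap 36.0
```

View pics/touch.png

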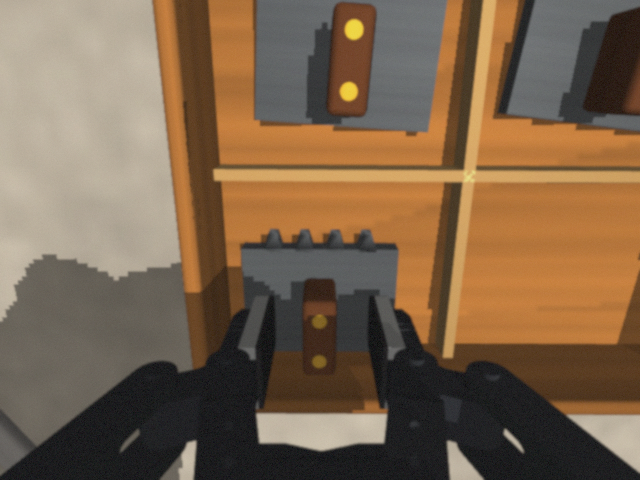

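Run:
```python
from h import *
c=Load('touch');P=c.pts();Z=P[...,2]
for (a,b) in[((240,276),(290,320)),((368,405),(290,320))]:
    s=P[b[0]:b[1],a[0]:a[1]].reshape(-1,3); s=s[(s[:,2]>20)&(s[:,0]<510)&(s[:,2]<70)]; print(s[:,2].min(),np.percentile(s[:,2],[2,10]),s[:,0].max(),s[:,1].min(),s[:,1].max())
arm.set_gripper(4,45); info()
```

```text
20.337487426679814 [21.6127044  24.55780217] 504.47802786634304 369.89872340832375 382.07440004539535
20.0222270448931 [21.89088866 24.33753873] 506.0336264996854 322.0642555872024 334.550771919636
t 45.4 pos [493.7 352.8 -13.8] F [-0.6  0.6  2.9] gap 10.9
```

Gripped (gap 10.9). The real tips sit about 35 mm behind the reported TCP, so I'll use that offset from here on. Lifting.

Run:
```python
from h import *
p=arm.state()['position']; arm.move_linear((p[0],p[1],110),rate=150); info('lift')
x,y=st(28-26-25,0)
arm.movep((x,y,110),down(SYAW-90))
arm.move_linear((x,y,-14+24+14),rate=120); info()
Cam('wrist','l12d')
```

```text
lift t 46.4 pos [493.1 352.3 109.2] F [ 0.1  1.  -2.1] gap 10.8
t 48.8 pos [496.6 -66.4  24.3] F [ 0.4 -0.2 -1.6] gap 11.2
```

View pics/l12d.png

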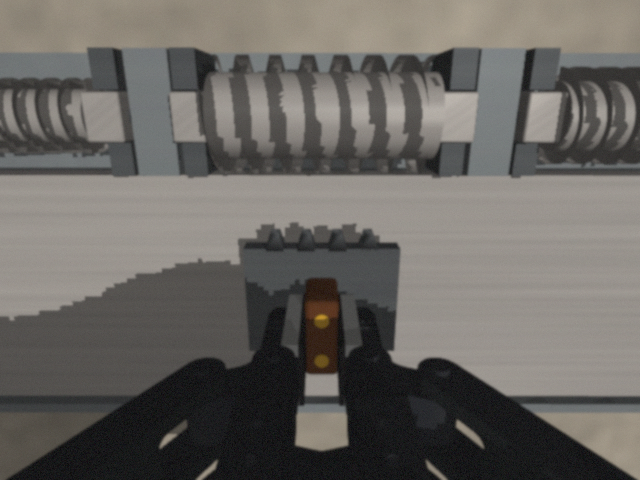

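Run:
```python
from h import *
c=Load('l12d'); cv2.imwrite('pics/z3.png',cv2.resize(c.img[130:260,190:460],None,fx=2.95,fy=2.95,interpolation=cv2.INTER_CUBIC))
P=c.pts()
# depth along rows near ledge side of spindle
for x in (552,549,555):
  y=np.arange(-110,-20,1.5); 
  print(x,c.proj(np.c_[np.full(3,x),[-100,-67,-30],np.full(3,34)]).round(0).tolist())
sub=P[140:180,200:445].reshape(-1,3)
for lo in (545,548,550,552):
    s=sub[(sub[:,0]>lo)&(sub[:,0]<lo+2)]; 
    b=np.arange(-110,-24,2); print(lo,[ (int(k),round(float(s[abs(s[:,1]-k)<1][:,2].max()),0)) if (abs(s[:,1]-k)<1).any() else None for k in b])
```

```text
552 [[401.0, 162.0], [319.0, 163.0], [227.0, 164.0]]
549 [[401.0, 169.0], [319.0, 171.0], [228.0, 172.0]]
555 [[402.0, 154.0], [319.0, 156.0], [226.0, 157.0]]
545 [(-110, 32.0), (-108, 32.0), (-106, 32.0), (-104, 31.0), (-102, 32.0), (-100, 31.0), (-98, 32.0), (-96, 32.0), (-94, 32.0), (-92, 32.0), (-90, 33.0), (-88, 32.0), (-86, 32.0), (-84, 32.0), (-82, 32.0), (-80, 31.0), (-78, 32.0), (-76, 32.0), (-74, 32.0), (-72, 32.0), (-70, 33.0), (-68, 32.0), (-66, 32.0), (-64, 33.0), (-62, 32.0), (-60, 32.0), (-58, 32.0), (-56, 32.0), (-54, 32.0), (-52, 32.0), (-50, 32.0), (-48, 32.0), (-46, 32.0), (-44, 32.0), (-42, 32.0), (-40, 32.0), (-38, 32.0), (-36, 32.0), (-34, 32.0), (-32, 32.0), (-30, 32.0), (-28, 32.0), (-26, 32.0)]
548 [None, (-108, 38.0), (-106, 44.0), (-104, 32.0), (-102, 37.0), (-100, 11.0), None, (-96, 37.0), (-94, 41.0), (-92, 36.0), (-90, 37.0), (-88, 12.0), (-86, 12.0), (-84, 34.0), (-82, 36.0), (-80, 37.0), (-78, 38.0), (-76, 13.0), (-74, 12.0), (-72, 30.0), (-70, 37.0), (-68, 37.0), (-66, 42.0), (-64, 13.0), (-62, 12.0), (-60, 31.0), (-58, 36.0), (-56, 37.0), (-54, 40.0)
[... 445 characters left out ...]
0), (-62, 12.0), (-60, 27.0), (-58, 27.0), (-56, 28.0), (-54, 44.0), None, None, (-48, 27.0), (-46, 28.0), (-44, 29.0), (-42, 45.0), None, None, (-36, 27.0), (-34, 27.0), (-32, 30.0), (-30, 45.0), None, None]
552 [None, (-108, 42.0), (-106, 48.0), (-104, 37.0), (-102, 36.0), (-100, 37.0), None, (-96, 41.0), (-94, 42.0), None, (-90, 33.0), None, None, (-84, 34.0), None, (-80, 25.0), (-78, 39.0), (-76, 38.0), None, (-72, 28.0), (-70, 23.0), (-68, 24.0), (-66, 43.0), (-64, 41.0), None, (-60, 25.0), (-58, 23.0), (-56, 25.0), (-54, 47.0), (-52, 47.0), None, (-48, 24.0), (-46, 24.0), (-44, 27.0), (-42, 48.0), (-40, 46.0), None, (-36, 23.0), (-34, 24.0), (-32, 26.0), (-30, 47.0), (-28, 47.0), None]
```

View pics/z3.png

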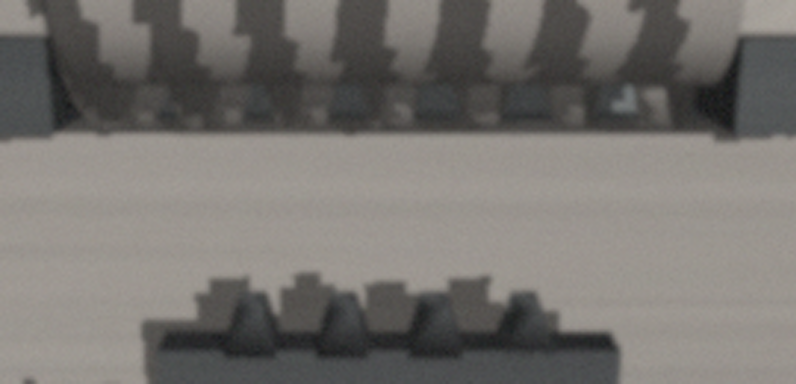

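```bash
cat >> h.py <<'E'
def teeth(c,zt,box):
    """held leaf: plate-front-edge line fit & teeth centres at plate top height zt, box=u0,u1,v0,v1. uses depth z>zt-6"""
    P=c.pts();u0,u1,v0,v1=box
    S=P[v0:v1,u0:u1]; m=(abs(S[...,2]-zt)<2.5)
    q=S[m]; ys=[];xs=[]
    y0,y1=np.percentile(q[:,1],[1,99])
    b=np.arange(y0,y1,0.6)
    for k in b:
        s=q[abs(q[:,1]-k)<0.5]
        ys.append(k);xs.append(s[:,0].max() if len(s) else np.nan)
    return np.array(ys),np.array(xs),(y0,y1)
E
python3 - <<'E'
from h import *
c=Load('l12d')
ys,xs,e=teeth(c,52,(235,410,215,300))
print(e,np.c_[ys,xs].round(1).tolist())
P=c.pts()
for u,v in [(250,255),(322,255),(395,255),(276,238),(307,238),(338,238)]: print(P[v,u].round(1))
# ledge back edge
e=[]
for u in range(255,395,4):
    col=P[172:215,u]; ok=abs(col[:,2]-31)<2; e.append((col[ok][:,0].max(),col[ok][0,1]))
e=np.array(e); f=np.polyfit(e[:,1],e[:,0],1); print('ledge edge slope',np.degrees(f[0]),np.polyval(f,-67))
E
```

```text
(np.float64(-96.7869253805008), np.float64(-38.01422404505056)) [[-96.8, 522.4], [-96.2, 522.4], [-95.6, 522.3], [-95.0, 522.4], [-94.4, 522.4], [-93.8, 522.7], [-93.2, 522.7], [-92.6, 522.4], [-92.0, 522.4], [-91.4, 522.5], [-90.8, 522.4], [-90.2, 522.5], [-89.6, 522.5], [-89.0, 522.8], [-88.4, 524.7], [-87.8, 527.7], [-87.2, 528.0], [-86.6, 528.1], [-86.0, 528.4], [-85.4, 528.4], [-84.8, 528.1], [-84.2, 528.2], [-83.6, 528.2], [-83.0, 526.2], [-82.4, 524.8], [-81.8, 523.4], [-81.2, 522.8], [-80.6, 522.8], [-80.0, 522.5], [-79.4, 522.6], [-78.8, 522.7], [-78.2, 522.7], [-77.6, 522.6], [-77.0, 524.0], [-76.4, 525.2], [-75.8, 527.7], [-75.2, 528.3], [-74.6, 528.3], [-74.0, 528.1], [-73.4, 528.1], [-72.8, 528.2], [-72.2, 528.2], [-71.6, 528.2], [-71.0, 525.9], [-70.4, 525.2], [-69.8, 522.6], [-69.2, 523.0], [-68.6, 523.1], [-68.0, 522.7], [-67.4, 522.8], [-66.8, 522.7], [-66.2, 523.0], [-65.6, 522.8], [-65.0, 523.6], [-64.4, 525.8], [-63.8, 528.4], [-63.2, 528.4], [-62.6, 528.4], [-62.0, 528.3], [-61.4, 528.5], [-60.8, 528.5], [-60.2, 528.4], [-59.6, 528.2], [-59.0, 526.8], [-58.4, 524.1], [-57.8, 522.9], [-57.2, 522.9], [-56.6, 523.0], [-56.0, 523.3], [-55.4, 523.3], [-54.8, 523.1], [-54.2, 523.1], [-53.6, 522.8], [-53.0, 524.2], [-52.4, 527.0], [-51.8, 528.6], [-51.2, 528.6], [-50.6, 528.7], [-50.0, 528.7], [-49.4, 528.6], [-48.8, 528.6], [-48.2, 528.6], [-47.6, 528.5], [-47.0, 526.2], [-46.4, 523.7], [-45.8, 523.2], [-45.2, 523.3], [-44.6, 523.3], [-44.0, 523.1], [-43.4, 523.1], [-42.8, 523.1], [-42.2, 523.1], [-41.6, 523.2], [-41.0, 523.2], [-40.4, 523.2], [-39.8, 523.2], [-39.2, 523.2], [-38.6, 523.1]]
[520.3 -40.2  53.2]
[520.2 -67.7  53.9]
[519.4 -95.6  52.7]
[527.  -50.5  53.3]
[526.7 -62.1  52.7]
[526.8 -73.8  53.6]
ledge edge slope 1.006378658579244 546.8324625860034
```

Tooth centres come out at y −85.7, −73.8, −61.8 and −49.8, and crests at −81, −69 and −57, so the leaf must shift −1.2 mm. Yaw agrees within 0.2°. I'll lower it and slide it home.

```bash
cat >> h.py <<'E'
def seat(dy,dx_free,dx_max,zexp,N=7):
    """dy: world-y shift, then descend, slide along stand x"""
    a=np.radians(SYAW);ux=np.array([np.cos(a),np.sin(a)])
    p=arm.state()['position']; q=np.array([p[0],p[1]+dy])
    q1=q+ux*dx_free; arm.move_linear((*q1,p[2]),rate=60)
    arm.move_linear((*q1,zexp+4),rate=80)
    h=arm.move_linear((*q1,zexp-3),rate=10,contact_N=3); z=arm.state()['position'][2]; info('ledge',h)
    arm.move_linear((*q1,z+0.2),rate=10)
    q2=q+ux*dx_max
    h=arm.move_linear((*q2,z+0.2),rate=12,contact_N=N); info('home',h)
    return h
E
python3 - <<'E'
from h import *
# yaw component: moving dx along stand x shifts y by -0.014*dx
seat(-1.2+0.014*24.5,15,28,10.2)
Cam('wrist','l12e')
E
```

```text
ledge True t 50.1 pos [511.9 -67.6  10.1] F [-0.6  0.7  6.5] gap 10.8
home True t 51.2 pos [522.  -67.5  10.1] F [ 0.  -0.8  5.8] gap 10.7
```

View pics/l12e.png

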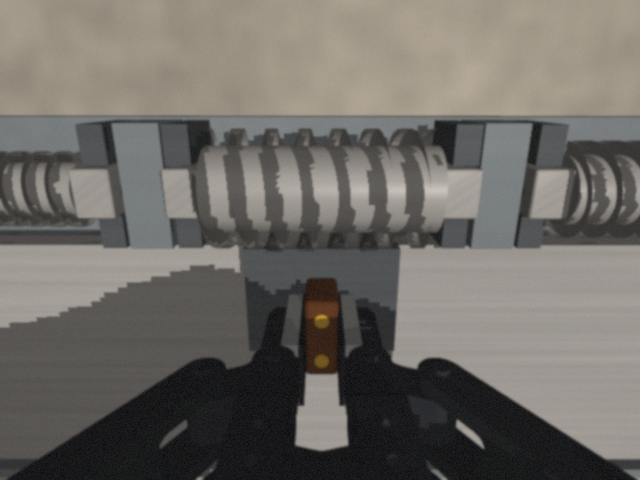

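Run:
```python
from h import *
p=arm.state()['position']
arm.move_linear((p[0],p[1],p[2]+0.4),rate=10); info()
h=arm.move_linear((p[0]+4,p[1]-.05,p[2]+0.4),rate=8,contact_N=8); info(h)
c=Cam('wrist','l12f'); P=c.pts()
print([P[v,u].round(1).tolist() for u,v in[(255,265),(320,262),(390,265),(255,300),(390,300)]])
```

```text
t 51.5 pos [522.  -67.4  10.4] F [-0.2  0.8 -1. ] gap 10.8
True t 51.9 pos [522.  -67.4  10.2] F [-0.7  0.1  5.5] gap 10.8
[[541.2, -42.6, 37.5], [542.5, -67.8, 38.5], [541.0, -94.8, 38.6], [526.3, -41.7, 38.1], [526.1, -95.3, 38.9]]
```

Run:
```python
from h import *
c=Load('l12f'); cv2.imwrite('pics/z4.png',cv2.resize(c.img[120:360,190:460],None,fx=2.4,fy=2.4,interpolation=cv2.INTER_CUBIC))
```

```text
(no output)
```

View pics/z4.png

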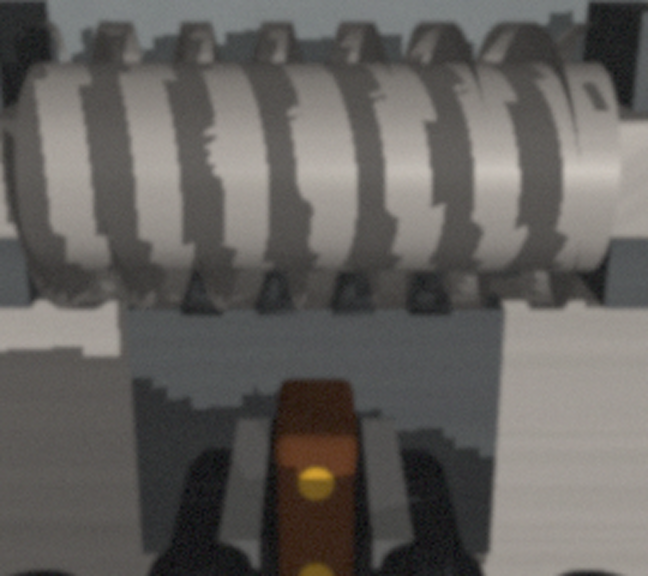

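Run:
```python
from h import *
p=arm.state()['position']
arm.move_linear((p[0]-1.5,p[1],p[2]+0.8),rate=10); info()
h=arm.move_linear((p[0]+4,p[1]-.05,p[2]+0.8),rate=8,contact_N=6); info(h)
h=arm.move_linear((p[0]+5,p[1]-.05,p[2]+0.8),rate=8,contact_N=12); info(h)
```

```text
t 52.2 pos [520.3 -67.5  10.9] F [-0.6 -0.  -2. ] gap 11.0
True t 52.7 pos [521.6 -67.3  10.5] F [-0.7 -0.1 -0.5] gap 10.8
True t 53.2 pos [521.8 -67.4  10.5] F [-1.3  0.7  5.3] gap 11.1
```

Run:
```python
from h import *
p=arm.state()['position']
arm.move_linear((p[0],p[1],9.8),rate=10,contact_N=4); info()
arm.set_gripper(30); info('open')
arm.move_linear((p[0],p[1],90),rate=120)
c=Cam('wrist','l12g'); P=c.pts(); info()
cv2.imwrite('pics/z5.png',cv2.resize(c.img[40:300,170:470],None,fx=2.3,fy=2.3,interpolation=cv2.INTER_CUBIC))
```

```text
t 53.5 pos [521.7 -67.4  10.4] F [-2.9 -0.8 12.1] gap 10.7
open t 53.8 pos [521.9 -67.4   9.6] F [-0.6  0.3 -0.8] gap 30.0
t 54.7 pos [521.2 -67.4  89.3] F [ 0.   0.1 -0.4] gap 30.2
```

View pics/z5.png

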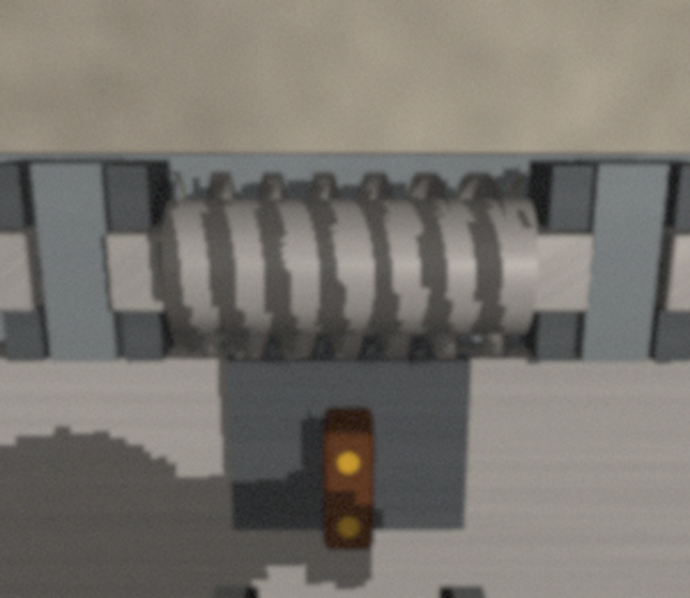

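```bash
cat >> h.py <<'E'
def seated(c,cx,cy):
    P=c.pts();Z=P[...,2];m=(abs(P[...,0]-cx)<40)&(abs(P[...,1]-cy)<38)
    q=P[m&(abs(Z-38.6)<2.5)&(P[...,0]<549)]
    e=[(k,q[abs(q[:,1]-k)<1][:,0].min()) for k in np.arange(cy-26,cy+26,2) if (abs(q[:,1]-k)<1).sum()>5]
    e=np.array(e); f=np.polyfit(e[:,0],e[:,1],1); r=abs(np.polyval(f,e[:,0])-e[:,1])<0.8; f=np.polyfit(e[r,0],e[r,1],1)
    pl=np.linalg.lstsq(np.c_[q[:,:2]-[cx,cy],np.ones(len(q))],q[:,2],rcond=None)[0]
    # ledge plane & back edge reference in same picture
    L=P[(abs(Z-30.6)<1.5)&(P[...,0]<544)&(P[...,0]>450)]
    print('rear edge x',np.polyval(f,cy).round(2),'slope deg',np.degrees(f[0]).round(2),'plate tilt deg',np.degrees(pl[:2]).round(2),'z',pl[2].round(2),'ledge z',np.median(L[:,2]).round(2))
    for o in leaves(c,(cx-40,cx+40,cy-40,cy+40),36,41,56,64): print('  rib',o[:4])
E
python3 - <<'E'
from h import *
seated(Load('l12g'),521,-67)
print(st(-17,0),st(2,0))
E
```

```text
Traceback (most recent call last):
  File "h.py", line 88, in seated
    e=np.array(e); f=np.polyfit(e[:,0],e[:,1],1); r=abs(np.polyval(f,e[:,0])-e[:,1])<0.8; f=np.polyfit(e[r,0],e[r,1],1)
                                                                                            ~~~~~~~~~~^^^^^^^^^^^^^^^^^
TypeError: expected non-empty vector for x
```

```bash
python3 - <<'E'
s=open('h.py').read()
a=s.index("    e=np.array(e); f=np.polyfit(e[:,0],e[:,1],1); r="); b=s.index("\n",a)
s=s[:a]+"    e=np.array(e); e=e[abs(e[:,0]-cy)>10]; from scipy.stats import theilslopes; f=theilslopes(e[:,1],e[:,0])[:2]"+s[b:]
open('h.py','w').write(s)
E
python3 - <<'E'
from h import *
seated(Load('l12g'),521,-67)
print(st(-17,0),st(2,0))
E
```

```text
rear edge x 503.47 slope deg 0.78 plate tilt deg [-0.02  0.05] z 38.65 ledge z 30.64
  rib (array([522.4, -68. ]), array([11.7, 30.4]), -0.3, np.float64(60.5))
[502.30174098 -66.75670941] [521.29979518 -67.02862242]
```

leaf_12 is home: flat to 0.05°, square to about 0.05°, and its rear edge is where it should be. Next is leaf_8. The far compartments are close to the lid, so I'll pick with the camera side facing the robot, then set the leaf down and regrasp it with the teeth in view.

```bash
cat >> h.py <<'E'
def flip(s):
    j=np.array(arm.state()['joints'],float); j[6]+=s*180; arm.move_j(j)
def pick2(c,yaw,z=-14,op=36,zhi=110,sgn=90,N=45):
    arm.set_gripper(op); o=down(yaw+sgn)
    arm.movep((*c,zhi),o); arm.move_linear((*c,z+25),rate=150)
    h=arm.move_linear((*c,z),rate=60,contact_N=5); info('at',h)
    arm.set_gripper(4,N); info('grip')
    p=arm.state()['position']; return p
E
python3 - <<'E'
from h import *
p=arm.state()['position']; arm.move_linear((p[0],p[1],150),rate=150)
flip(1); print(arm.state()['joints'].round(0)); info()
arm.movep((480,200,250),down(90)); c=Cam('wrist','c3'); info(); print(arm.state()['joints'].round(0))
for o in leaves(c): print(o)
print(arm.ik((584,261,-14),down(85)).round(0))
E
```

```text
[  9.  26. -11. 119.   8.  37.  82.]
t 57.9 pos [520.9 -67.4 149.3] F [-0.4 -0.8 -0.5] gap 30.1
t 59.0 pos [480.4 198.2 249.4] F [-0.   0.4  0.2] gap 29.3
[-18.  17. -14. 114.   5.  49.  55.]
(array([583. , 347.7]), array([12.5, 29.6]), -1.9, np.float64(36.7), (array([586.7, 349.8]), array([38.9, 49.3]), 0.6))
(array([587.1, 261.1]), array([12.5, 29.7]), -4.8, np.float64(36.7), (array([591.2, 257.9]), array([43.5, 24.9]), 40.1))
(array([626.6, 227.9]), array([ 1.8, 20.7]), -87.9, np.float64(36.8), None)
[-23.  45.  -9. 111.  14.  26.  42.]
```

Run:
```python
from h import *
r=np.array([587.5,260.9]); a=np.radians(-4.9); c=r-4*np.array([np.cos(a),np.sin(a)])
p=pick2(c,-4.9); 
if arm.state()['finger_gap']>7:
    arm.move_linear((p[0],p[1],75),rate=120); info('lift')
    # set down: leaf origin (front edge) 22 mm short of home; spindle_8 home stand x=36; grasp point is -30 from origin
    q=st(36-30-24,130)
    arm.movep((*q,75),down(90+SYAW)); arm.move_linear((*q,16),rate=120)
    h=arm.move_linear((*q,7),rate=12,contact_N=3); info('down',h)
    arm.set_gripper(36); arm.move_linear((*q,100),rate=150); flip(-1)
    c=Cam('wrist','l8a'); info(); print(arm.state()['joints'].round(0))
    for o in leaves(c,(450,560,10,120),36,42,56,64): print(o)
```

```text
at False t 61.4 pos [583.3 261.2 -14.4] F [ 0.1  0.6 -0.5] gap 35.9
grip t 61.7 pos [583.7 261.4 -13.6] F [-0.2  0.2  2.4] gap 10.9
lift t 62.6 pos [583.3 261.1  74.4] F [ 0.5 -0.4 -1.8] gap 10.9
down True t 64.7 pos [503.3  63.1  10.3] F [-0.3  0.1  5.8] gap 11.5
t 68.5 pos [502.8  63.1  99.5] F [-0.5  0.3  0.4] gap 36.1
[  -4.   29.  -14.  125.   14.   28. -119.]
(array([508.2,  62.2]), array([11.9, 29.7]), -1.1, np.float64(60.5), (array([513.1,  59.5]), array([50.3, 35.6]), 78.7))
```

View pics/l8a.png

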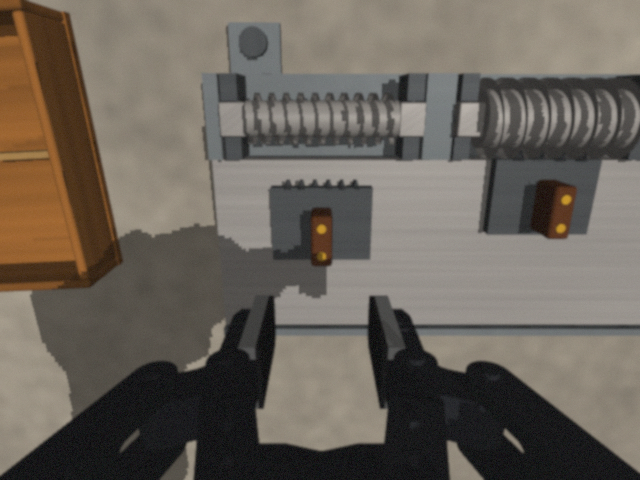

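```bash
cat > look.py <<'E'
from h import *
def crest(c,cx,cy,zt=37,w=46):
    """highest-x... surface near ledge-side: per-y occupancy of thread near spindle's ledge side"""
    P=c.pts(); q=P[(abs(P[...,0]-cx)<1.2)&(abs(P[...,1]-cy)<w)]
    b=np.arange(cy-w,cy+w,1.0); z=np.array([q[abs(q[:,1]-k)<0.7][:,2].max() if (abs(q[:,1]-k)<0.7).any() else np.nan for k in b])
    return b,z
def phase(b,on,pitch):
    """phase (y mod pitch) of a 0/1 periodic signal"""
    ok=~np.isnan(on); s=np.sum((on[ok]-on[ok].mean())*np.exp(-2j*np.pi*b[ok]/pitch)); return (-np.angle(s)/(2*np.pi)*pitch)%pitch, abs(s)/ok.sum()
E
python3 - <<'E'
from look import *
q=(507.4,62.8)
arm.movep((*q,60),down(SYAW-90)); h=arm.move_linear((*q,10.6),rate=80,contact_N=5); info(h)
arm.set_gripper(4,45); info('grip'); p=arm.state()['position']
arm.move_linear((p[0],p[1],24.5),rate=60); c=Cam('wrist','l8b'); info()
cv2.imwrite('pics/z6.png',cv2.resize(c.img[100:380,170:470],None,fx=2.1,fy=2.1,interpolation=cv2.INTER_CUBIC))
ys,xs,e=teeth(c,52.5,(225,420,200,300)); print(e,np.c_[ys,xs].round(1)[::1].tolist())
E
```

```text
False t 69.5 pos [507.6  62.9  10.9] F [ 0.6 -0.6  0.3] gap 36.3
grip t 69.9 pos [507.8  62.9  11.2] F [-1.3  0.2  7.4] gap 10.7
t 70.3 pos [507.9  62.8  24.8] F [-0.2 -0.6 -2. ] gap 10.9
(np.float64(32.39570694917215), np.float64(91.2220937867581)) [[32.4, 533.7], [33.0, 533.7], [33.6, 533.7], [34.2, 533.8], [34.8, 534.0], [35.4, 534.0], [36.0, 533.8], [36.6, 533.6], [37.2, 533.7], [37.8, 533.8], [38.4, 533.8], [39.0, 534.0], [39.6, 535.2], [40.2, 537.0], [40.8, 537.4], [41.4, 537.5], [42.0, 537.6], [42.6, 537.6], [43.2, 537.1], [43.8, 535.4], [44.4, 533.8], [45.0, 533.7], [45.6, 534.0], [46.2, 534.0], [46.8, 533.8], [47.4, 534.2], [48.0, 535.7], [48.6, 537.5], [49.2, 537.5], [49.8, 537.5], [50.4, 537.5], [51.0, 537.1], [51.6, 535.6], [52.2, 534.1], [52.8, 533.9], [53.4, 534.2], [54.0, 534.2], [54.6, 534.1], [55.2, 534.1], [55.8, 535.9], [56.4, 537.6], [57.0, 537.6], [57.6, 537.6], [58.2, 537.6], [58.8, 537.6], [59.4, 535.7], [60.0, 534.8], [60.6, 533.9], [61.2, 534.2], [61.8, 534.2], [62.4, 534.2], [63.0, 534.3], [63.6, 535.0], [64.2, 537.2], [64.8, 537.8], [65.4, 537.9], [66.0, 537.9], [66.6, 537.9], [67.2, 537.0], [67.8, 534.5], [68.4, 534.5], [69.0, 534.3], [69.6, 534.3], [70.2, 534.3], [70.8, 534.3], [71.4, 535.0], [72.0, 536.8], [72.6, 537.9], [73.2, 537.9], [73.8, 538.0], [74.4, 538.0], [75.0, 537.7], [75.6, 535.4], [76.2, 534.5], [76.8, 534.5], [77.4, 534.3], [78.0, 534.5], [78.6, 534.3], [79.2, 534.9], [79.8, 536.4], [80.4, 538.0], [81.0, 537.9], [81.6, 537.9], [82.2, 537.9], [82.8, 537.9], [83.4, 535.5], [84.0, 534.5], [84.6, 534.5], [85.2, 534.8], [85.8, 534.5], [86.4, 534.5], [87.0, 534.5], [87.6, 534.2], [88.2, 534.4], [88.8, 534.6], [89.4, 534.6], [90.0, 534.6], [90.6, 534.6], [91.2, 534.6]]
```

View pics/z6.png

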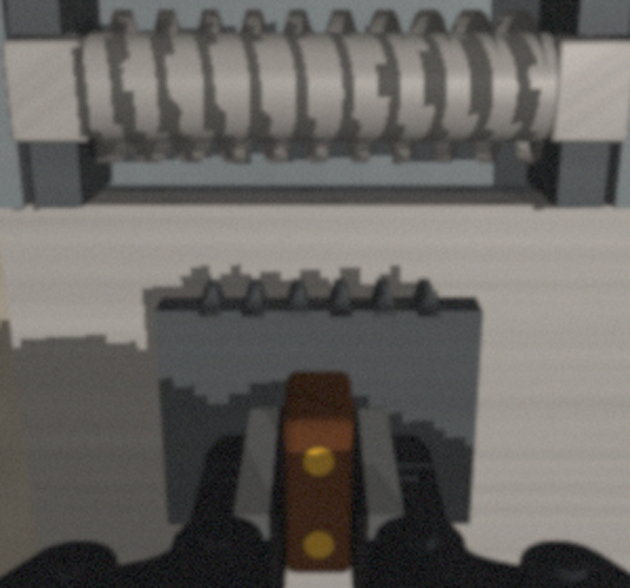

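```bash
cat >> look.py <<'E'
def crests(c,cx,cy,pitch):
    P=c.pts()
    for x in np.arange(cx-1,cx+4.1,1):
        q=P[(abs(P[...,0]-x)<0.8)&(abs(P[...,1]-cy)<40)]
        b=np.arange(cy-38,cy+38,0.5); on=np.full(len(b),np.nan)
        for i,k in enumerate(b):
            s=q[abs(q[:,1]-k)<0.5][:,2]
            if len(s): on[i]=1.0 if ((s>28)&(s<44)).any() else 0.0
        ph,am=phase(b,on,pitch)
        n=np.round((cy-ph)/pitch); print('x',x.round(1),'crest y nearest',(ph+n*pitch).round(2),'amp',am.round(2),'cov',np.isfinite(on).mean().round(2))
E
python3 - <<'E'
from look import *
print(st(36,130))
crests(Load('l8b'),556,62,8)
print(st(28,0))
crests(Load('l12d'),547.5,-68,12)
E
```

```text
[557.15677069  62.47148301]
x 555.0 crest y nearest 64.0 amp 0.0 cov 0.57
x 556.0 crest y nearest 64.0 amp 0.0 cov 0.49
x 557.0 crest y nearest 60.97 amp 0.14 cov 0.42
x 558.0 crest y nearest 61.12 amp 0.23 cov 0.64
x 559.0 crest y nearest 61.51 amp 0.06 cov 0.64
x 560.0 crest y nearest 64.0 amp 0.0 cov 0.67
[547.2971325  -67.40071392]
x 546.5 crest y nearest -72.0 amp 0.0 cov 1.0
x 547.5 crest y nearest -69.37 amp 0.11 cov 0.92
x 548.5 crest y nearest -68.73 amp 0.27 cov 0.79
x 549.5 crest y nearest -68.85 amp 0.25 cov 0.8
x 550.5 crest y nearest -67.5 amp 0.06 cov 0.81
x 551.5 crest y nearest -64.38 amp 0.18 cov 0.64
```

Run:
```python
from look import *
c=Load('l8b'); u=170+np.array([195,238,278,322,360,402,442,485])/2.1
print(c.plane(np.c_[u,np.full(8,173.)],36).round(1))
# 1-D intensity profile on row band
g=cv2.cvtColor(c.img,cv2.COLOR_BGR2GRAY).astype(float)
for v in range(170,177):
    uu=np.arange(225,400); pr=g[v,225:400]; y=c.plane(np.c_[uu,np.full(len(uu),v)],36)[:,1]; print(v,phase(y,pr,8),c.plane([(320,v)],36)[0,0].round(1))
```

```text
[[560.   84.9  36. ]
 [559.9  76.7  36. ]
 [559.8  69.   36. ]
 [559.7  60.6  36. ]
 [559.6  53.3  36. ]
 [559.5  45.3  36. ]
 [559.3  37.7  36. ]
 [559.2  29.5  36. ]]
170 (np.float64(4.4618466232340115), np.float64(4.226373584700572)) 560.9
171 (np.float64(4.598349318568592), np.float64(5.220565548086103)) 560.5
172 (np.float64(4.620316171637215), np.float64(5.484088463980872)) 560.1
173 (np.float64(4.467855869438246), np.float64(4.491298459275383)) 559.7
174 (np.float64(3.905683207663917), np.float64(2.0787723773963975)) 559.3
175 (np.float64(1.8605255394236044), np.float64(2.7564155933780796)) 558.9
176 (np.float64(1.4250928110002172), np.float64(4.902454185702264)) 558.5
```

```bash
cat >> h.py <<'E'
def seat2(dy,dx_free,dx_max,z0,N=6):
    a=np.radians(SYAW);ux=np.array([np.cos(a),np.sin(a)])
    p=arm.state()['position']; q=np.array([p[0],p[1]+dy]); q1=q+ux*dx_free
    arm.move_linear((*q1,p[2]),rate=60); arm.move_linear((*q1,z0+4),rate=80)
    h=arm.move_linear((*q1,z0-3),rate=10,contact_N=3); z=arm.state()['position'][2]; info('ledge',h)
    arm.move_linear((*q1,z+0.9),rate=10)
    q2=q+ux*dx_max; h=arm.move_linear((*q2,z+0.9),rate=12,contact_N=N); info('home',h,'dx',arm.state()['position'][0]-q[0])
    e=arm.state()['position']; q3=np.array(e[:2])-ux*0.8; arm.move_linear((*q3,z+0.9),rate=10)
    h=arm.move_linear((*(q2+ux),z+0.9),rate=8,contact_N=12); info('home2',h,'dx',arm.state()['position'][0]-q[0])
    e=arm.state()['position']
    arm.move_linear((e[0],e[1],z-0.5),rate=10,contact_N=4); info('press')
    arm.set_gripper(30); arm.move_linear((e[0]-.3,e[1],z+80),rate=150); info('up')
E
python3 - <<'E'
from look import *
seat2(-0.26,16,28,11)
c=Cam('wrist','l8c'); seated(c,531,61); print('expect rear',st(36-45,130)+[1,0])
cv2.imwrite('pics/z7.png',cv2.resize(c.img[40:300,170:470],None,fx=2.1,fy=2.1,interpolation=cv2.INTER_CUBIC))
E
```

```text
ledge True t 71.5 pos [524.   62.3  11.3] F [-1.   0.1  6.6] gap 11.0
home True dx 24.80842919077861 t 72.6 pos [532.7  62.1  11.7] F [ 0.2  0.1 -2.3] gap 11.1
home2 True dx 24.807950609467525 t 73.4 pos [532.7  62.   11.6] F [ 0.7  0.1 -2. ] gap 10.8
press t 73.6 pos [532.6  61.9  11.4] F [-3.4  0.  10.1] gap 11.1
up t 74.6 pos [532.1  61.8  90.9] F [-0.1  0.7 -0.5] gap 30.2
rear edge x 513.79 slope deg 0.21 plate tilt deg [0.12 0.03] z 38.66 ledge z 30.57
  rib (array([533. ,  61.2]), array([12. , 30.1]), -1.3, np.float64(60.6))
expect rear [513.16137917  63.11548752]
```

View pics/z7.png

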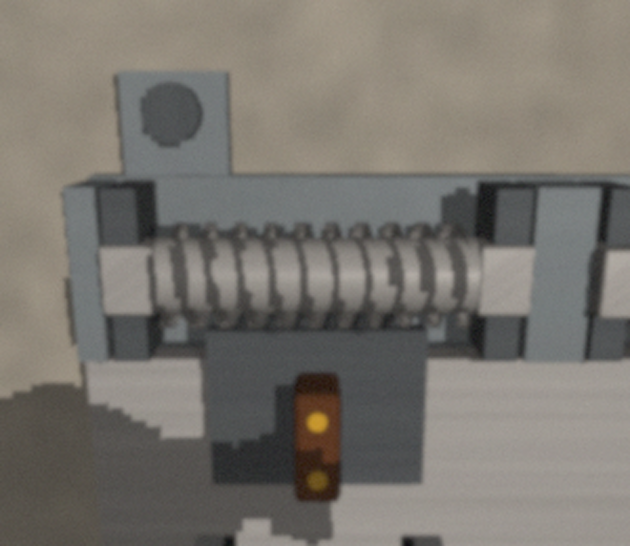

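Run:
```python
from look import *
def edges(n,cx,cy):
    c=Load(n); P=c.pts();Z=P[...,2]
    q=P[(abs(Z-38.6)<1.5)&(abs(P[...,0]-cx)<40)&(abs(P[...,1]-cy)<38)]
    print(n,'rear',[(round(k-cy),q[abs(q[:,1]-k)<1][:,0].min().round(1)) for k in np.arange(cy-28,cy+29,4)])
    s=[(round(x),q[abs(q[:,0]-x)<1][:,1].min().round(1),q[abs(q[:,0]-x)<1][:,1].max().round(1)) for x in np.arange(cx-16,cx+20,4)]; s=np.array(s)
    print(' side slopes deg',np.degrees(np.polyfit(s[:,0],s[:,1],1)[0]),np.degrees(np.polyfit(s[:,0],s[:,2],1)[0]))
    r=P[(abs(Z-30.6)<1.2)&(abs(P[...,1]-cy)<80)&(P[...,0]>535)&(P[...,0]<552)]
    k=np.arange(cy-75,cy+76,3); k=k[abs(k-cy)>34]; e=[(y,r[abs(r[:,1]-y)<1.5][:,0].max()) for y in k if (abs(r[:,1]-y)<1.5).any()]; e=np.array(e)
    from scipy.stats import theilslopes; print(' ledge back slope',np.degrees(theilslopes(e[:,1],e[:,0])[0]),len(e))
edges('l8c',531,61); edges('l12g',521,-68)
```

```text
l8c rear [(-28, np.float64(513.5)), (-24, np.float64(513.7)), (-20, np.float64(514.2)), (-16, np.float64(513.6)), (-12, np.float64(514.2)), (-8, np.float64(513.8)), (-4, np.float64(547.2)), (0, np.float64(547.5)), (4, np.float64(547.2)), (8, np.float64(514.1)), (12, np.float64(513.5)), (16, np.float64(513.7)), (20, np.float64(513.7)), (24, np.float64(513.9)), (28, np.float64(514.4))]
 side slopes deg -0.9549296585513959 -0.8116902097687012
 ledge back slope 0.8480146708283031 25
l12g rear [(-28, np.float64(503.1)), (-24, np.float64(502.8)), (-20, np.float64(503.5)), (-16, np.float64(503.3)), (-12, np.float64(503.1)), (-8, np.float64(503.1)), (-4, np.float64(536.7)), (0, np.float64(536.4)), (4, np.float64(536.6)), (8, np.float64(503.7)), (12, np.float64(503.3)), (16, np.float64(503.9)), (20, np.float64(503.9)), (24, np.float64(503.7)), (28, np.float64(503.8))]
 side slopes deg -1.00267614147891 -0.7878169683048784
 ledge back slope 0.6998861983513655 28
```

leaf_8 is home, and its sides and the ledge agree within about 0.1°. leaf_10 gets the same treatment.

Run:
```python
from look import *
p=arm.state()['position']; arm.move_linear((p[0]-20,p[1],130),rate=150); flip(1)
arm.movep((480,260,220),down(90)); c=Cam('wrist','c4')
L=[o for o in leaves(c) if o[1].max()>25]; print(L)
o=min(L,key=lambda o:np.hypot(*(o[0]-[583.5,347.6]))); r=o[0]+[0.5,-0.2]; yaw=o[2]
a=np.radians(yaw); k=r-4*np.array([np.cos(a),np.sin(a)])
p=pick2(k,yaw)
if arm.state()['finger_gap']>7:
    arm.move_linear((p[0],p[1],75),rate=120); info('lift')
    q=st(32-30-24,130); arm.movep((*q,100),down(90+SYAW))
    q=st(32-30-24,-130)
    arm.movep((*q,100),down(90+SYAW)); arm.move_linear((*q,16),rate=120)
    h=arm.move_linear((*q,7),rate=12,contact_N=3); info('down',h)
    arm.set_gripper(36); arm.move_linear((*q,100),rate=150); flip(-1)
    c=Cam('wrist','l10a'); info()
    for o in leaves(c,(450,560,-250,-140),36,42,56,64): print(o)
```

```text
[(array([582.8, 347.7]), array([12.6, 29.3]), -3.4, np.float64(36.7), (array([579.3, 348.9]), array([29.4, 49.8]), 33.1))]
at False t 81.0 pos [579.1 347.7 -14.4] F [ 0.1 -1.   0.1] gap 35.9
grip t 81.4 pos [579.5 348.  -13.6] F [0.1 0.1 1.5] gap 10.7
lift t 82.3 pos [579.1 347.6  74.3] F [-0.6 -0.2 -2.6] gap 10.5
down True t 85.8 pos [ 495.5 -196.9   10.3] F [-1.2 -0.3  6.9] gap 11.1
t 89.6 pos [ 495.  -196.7   99.5] F [ 0.3 -0.2 -0. ] gap 36.2
(array([ 500.4, -197.4]), array([11.8, 30. ]), -0.5, np.float64(60.5), (array([ 504.5, -200.4]), array([54.8, 38.5]), 72.6))
```

View pics/l10a.png

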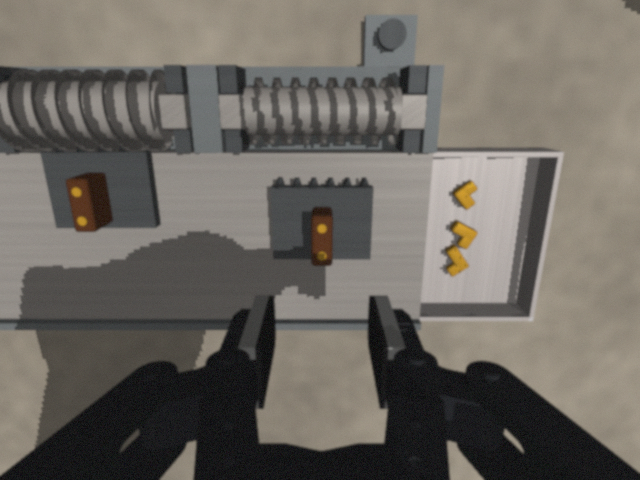

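leaf_10 is on the ledge with its rib at (320, 235), and all three chips are in the pan. Regrasping and measuring.

Run:
```python
from look import *
q=(499.7,-196.8)
arm.movep((*q,60),down(SYAW-90)); h=arm.move_linear((*q,10.4),rate=80,contact_N=5); info(h)
arm.set_gripper(4,45); info('grip'); p=arm.state()['position']
arm.move_linear((p[0],p[1],24.5),rate=60); c=Cam('wrist','l10b'); info()
cv2.imwrite('pics/z8.png',cv2.resize(c.img[90:370,170:470],None,fx=2.1,fy=2.1,interpolation=cv2.INTER_CUBIC))
ys,xs,e=teeth(c,52.5,(225,420,200,300)); m=np.median(xs); print(e,m,'tooth phase',phase(ys,(xs>np.nanmin(xs)+2.6).astype(float),10), 'slope',np.degrees(np.polyfit(ys[[0,1,2,3,-4,-3,-2,-1]],xs[[0,1,2,3,-4,-3,-2,-1]],1)[0]),xs[:4],xs[-4:])
print(st(32,-130)); crests(c,st(32,-130)[0]+1,-198,10)
```

```text
False t 90.7 pos [ 499.9 -196.8   10.7] F [ 0.4 -0.2  0.1] gap 35.9
grip t 91.0 pos [ 500.  -196.9   11. ] F [-1.3  0.2  6.4] gap 10.7
t 91.5 pos [ 500.1 -197.1   24.7] F [-0.8  0.1 -1.4] gap 10.8
(np.float64(-227.4926494596943), np.float64(-168.73742710364945)) 528.5386846767076 tooth phase (np.float64(6.710476087099128), np.float64(0.3139395785486678)) slope 1.2300554518432296 [526.09991958 526.22632262 526.01933488 528.48893023] [529.5527827  528.21434747 526.91048985 527.02347589]
[ 549.43626539 -197.44464538]
x 549.4 crest y nearest -198.46 amp 0.23 cov 0.5
x 550.4 crest y nearest -198.81 amp 0.26 cov 0.68
x 551.4 crest y nearest -198.72 amp 0.22 cov 0.72
x 552.4 crest y nearest -195.37 amp 0.03 cov 0.61
x 553.4 crest y nearest -195.07 amp 0.21 cov 0.63
x 554.4 crest y nearest -195.09 amp 0.2 cov 0.49
```

View pics/z8.png

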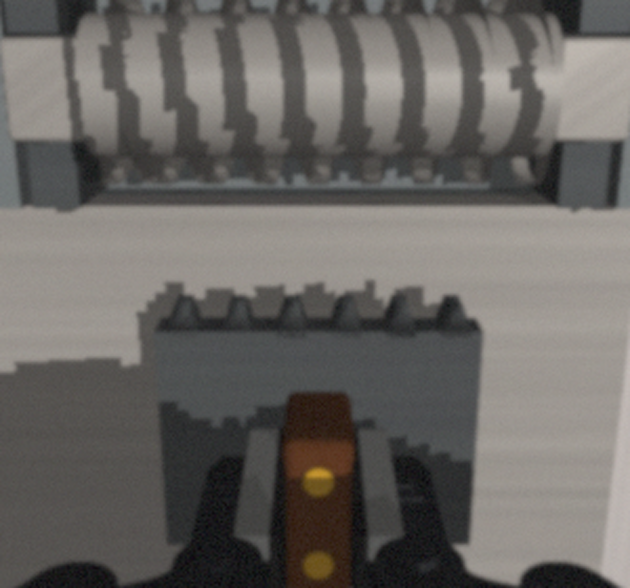

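Run:
```python
from look import *
c=Load('l10b'); u=170+np.array([170,220,272,322,372,424])/2.1; y=c.plane(np.c_[u,np.full(6,90+172/2.1)],36)[:,1]; print(y.round(1), (y-np.array([30,20,10,0,-10,-20])).mean())
seat2(-0.1,15,28,11)
c=Cam('wrist','l10c'); seated(c,524,-198); print('expect rear',st(32-45,-130)+[1.2,0])
cv2.imwrite('pics/z9.png',cv2.resize(c.img[40:300,170:470],None,fx=2.1,fy=2.1,interpolation=cv2.INTER_CUBIC))
```

```text
[-170.3 -179.9 -189.8 -199.4 -208.9 -218.8] -199.53011666971884
ledge True t 92.6 pos [ 515.2 -197.5   11.1] F [-0.4  1.2  6.2] gap 10.8
home True dx 23.78498830389549 t 93.8 pos [ 523.9 -197.4   11.4] F [-0.3 -0.4 -2.3] gap 10.6
home2 True dx 24.591947334506926 t 94.7 pos [ 524.7 -197.5   11.3] F [-0.3 -0.1  3.6] gap 11.0
press t 95.0 pos [ 524.5 -197.5   11.2] F [-3.7  1.4 10. ] gap 11.1
up t 96.0 pos [ 524.  -197.6   90.6] F [-1.  -0.4 -0.5] gap 29.8
rear edge x 506.09 slope deg 1.02 plate tilt deg [0.03 0.07] z 38.67 ledge z 30.71
  rib (array([ 525.4, -198.1]), array([11.7, 29.9]), -0.4, np.float64(60.6))
expect rear [ 505.64087387 -196.80064087]
```

View pics/z9.png

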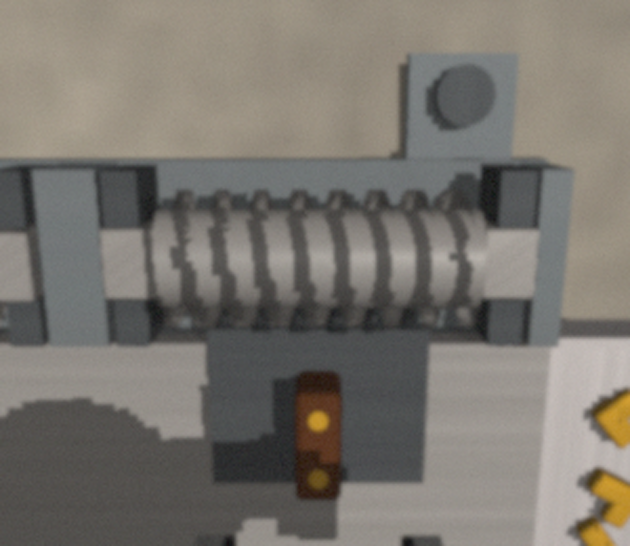

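leaf_10 is in. leaf_12's edge sits about 0.5 mm short compared with the other two, so I'll check it at close range before moving on.

Run:
```python
from look import *
arm.movep((521.6,-68,60),down(SYAW-90)); c=Cam('wrist','l12h'); info()
P=c.pts();Z=P[...,2]
q=P[(abs(Z-38.6)<1.5)&(P[...,0]>505)&(P[...,0]<543)&(abs(P[...,1]+68)<38)]
print([(x,q[abs(q[:,0]-x)<1][:,1].min().round(1),q[abs(q[:,0]-x)<1][:,1].max().round(1)) for x in (520,530,540)])
crests(c,547.5,-69,12)
cv2.imwrite('pics/z10.png',cv2.resize(c.img[90:290,200:440],None,fx=3.2,fy=3,interpolation=cv2.INTER_CUBIC))
```

```text
t 96.7 pos [521.4 -68.3  59.4] F [-0.3  0.3 -0.4] gap 30.0
[(520, np.float64(-98.1), np.float64(-38.2)), (530, np.float64(-98.2), np.float64(-38.4)), (540, np.float64(-98.4), np.float64(-38.5))]
x 546.5 crest y nearest -72.0 amp 0.0 cov 0.99
x 547.5 crest y nearest -70.2 amp 0.01 cov 0.98
x 548.5 crest y nearest -72.0 amp 0.0 cov 0.93
x 549.5 crest y nearest -72.0 amp 0.0 cov 0.87
x 550.5 crest y nearest -63.2 amp 0.16 cov 0.86
x 551.5 crest y nearest -63.11 amp 0.28 cov 0.86
```

View pics/z10.png

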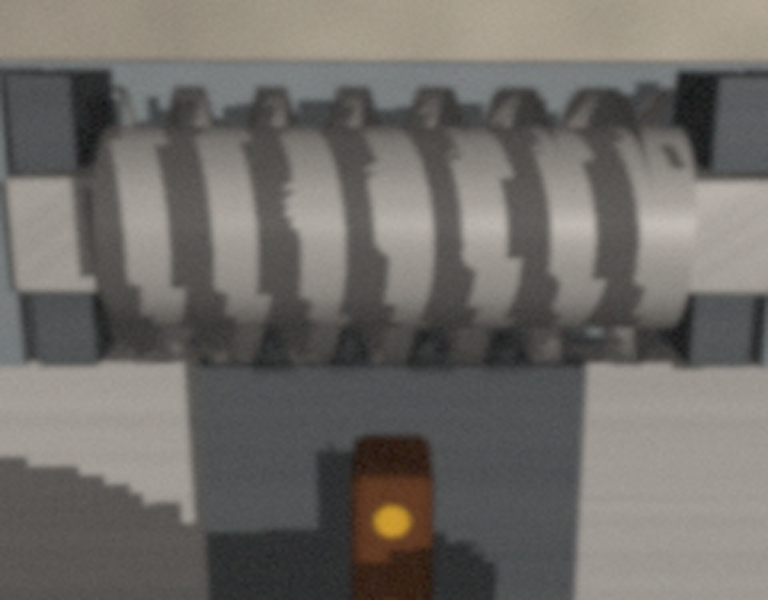

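Run:
```python
from look import *
q=(521.6,-67.5)
arm.move_linear((*q,11),rate=80,contact_N=5); arm.set_gripper(4,30); info('grip')
p=arm.state()['position']; z=p[2]+0.6
arm.move_linear((p[0],p[1],z),rate=10); info()
for dy in (0,-0.5,-0.9):
    h=arm.move_linear((p[0]+4,p[1]+dy-.05,z),rate=8,contact_N=10); info(dy,h)
    e=arm.state()['position']; arm.move_linear((p[0]-0.6,p[1]+dy,z),rate=10)
```

```text
grip t 97.7 pos [521.9 -67.5  11.6] F [-0.7  0.4  5.4] gap 11.4
t 98.0 pos [521.8 -67.5  12.1] F [ 0.5  0.3 -1.5] gap 11.3
0 True t 98.4 pos [521.8 -67.4  11.6] F [-0.1  0.   3.8] gap 11.0
-0.5 True t 99.1 pos [521.6 -67.5  11.7] F [-1.1  0.   6.3] gap 11.2
-0.9 True t 99.7 pos [521.4 -67.6  11.9] F [-1.3  0.1  5.7] gap 11.1
```

Run:
```python
from look import *
p=arm.state()['position']; info()
for dy in (0.1,-0.4,0.5):
    h=arm.move_linear((525,-67.5+dy,11.9),rate=8,contact_N=20); info(dy,h)
    if dy!=0.5: arm.move_linear((521.2,-67.5+dy,11.9),rate=10)
e=arm.state()['position']
arm.move_linear((e[0],e[1],10.5),rate=10,contact_N=4); info('press')
arm.set_gripper(30); arm.move_linear((e[0]-.3,e[1],90),rate=150); info('up')
c=Cam('wrist','l12i'); seated(c,521,-68)
P=c.pts();Z=P[...,2];q=P[(abs(Z-38.6)<1.5)&(P[...,0]>505)&(P[...,0]<543)&(abs(P[...,1]+68)<38)]
s=np.array([(x,q[abs(q[:,0]-x)<1][:,1].min(),q[abs(q[:,0]-x)<1][:,1].max()) for x in np.arange(508,542,3)]);print(np.degrees(np.polyfit(s[:,0],s[:,1],1)[0]),np.degrees(np.polyfit(s[:,0],s[:,2],1)[0]),s[:,1:].mean())
```

```text
t 100.0 pos [521.4 -68.1  12.1] F [-0.4  3.1  0.2] gap 11.2
0.1 False t 100.7 pos [521.4 -68.1  12. ] F [-11.4   1.6  12.9] gap 11.4
-0.4 False t 101.8 pos [521.3 -68.   12. ] F [-11.3   1.8  14.8] gap 11.5
0.5 False t 103.0 pos [521.3 -68.   12. ] F [-11.5  -1.9  15.2] gap 11.3
press t 103.2 pos [521.2 -68.   11.9] F [-0.7  0.3  7.3] gap 11.3
up t 104.2 pos [520.7 -68.1  89.6] F [-0.1 -0.4  0.2] gap 30.2
rear edge x 503.23 slope deg 0.98 plate tilt deg [0.   0.02] z 38.67 ledge z 30.64
  rib (array([522.4, -68.7]), array([12. , 30.1]), -1.1, np.float64(60.5))
-0.5515894363366715 -0.4562618434119988 -68.65249324833427
```

leaf_12 is firmly home: an 11 N push moved it nowhere. Next is the template.

Run:
```python
from look import *
arm.movep((620,80,180),down(-90)); c=Cam('wrist','tp1'); info(); print(arm.state()['joints'].round(0))
P=c.pts();Z=P[...,2]; m=(abs(P[...,0]-688)<45)&(abs(P[...,1]-95)<45)
for lo,hi in((25,32),(6.5,12)):
    q=P[m&(Z>lo)&(Z<hi)]; R=cv2.minAreaRect(q[:,:2].astype(np.float32)); print(np.median(q[:,2]),R,q[:,:2].mean(0),len(q))
u,v=c.proj([(688,95,20)])[0].astype(int); print(u,v)
cv2.imwrite('pics/z11.png',cv2.resize(c.img[max(0,v-80):v+80,u-90:u+90],None,fx=4,fy=3.6,interpolation=cv2.INTER_CUBIC))
```

```text
t 105.2 pos [618.6  77.5 178.4] F [-0.5 -0.3 -0.2] gap 30.0
[   2.   30.  -21.  106.   14.   47. -117.]
28.476741061101166 ((685.8736572265625, 94.59550476074219), (23.949382781982422, 12.096734046936035), 18.831174850463867) [686.07130518  94.52182389] 507
8.688904834956531 ((691.4633178710938, 96.65473175048828), (51.94987487792969, 29.996458053588867), 18.990570068359375) [690.26578394  95.80051572] 1657
298 112
```

View pics/z11.png

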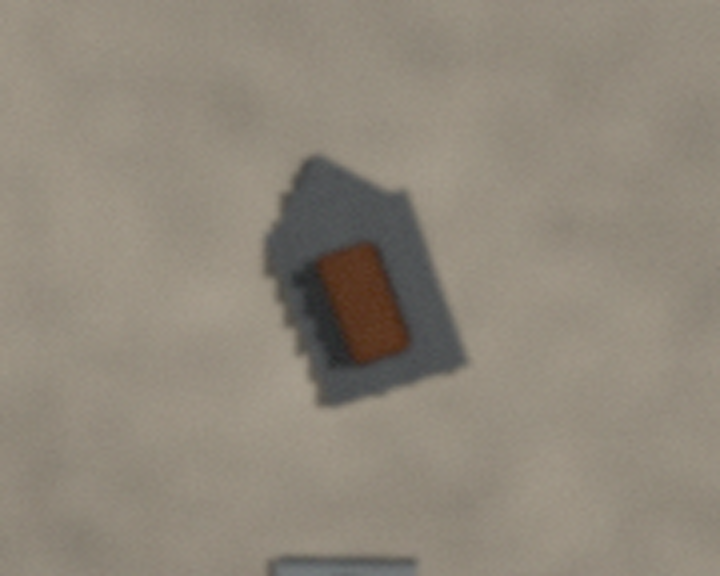

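Run:
```python
from look import *
for n in('w_case','c3'):
    c=Load(n);P=c.pts();q=P[(abs(P[...,2]-44.5)<1.5)&(P[...,0]>440)&(P[...,0]<640)&(P[...,1]>180)&(P[...,1]<420)]
    q=q[q[:,0]<625]
    print(n,'front',[ (y,q[abs(q[:,1]-y)<2][:,0].min().round(1)) for y in (220,260,300,340,380)],'sides',[(x,q[abs(q[:,0]-x)<2][:,1].min().round(1),q[abs(q[:,0]-x)<2][:,1].max().round(1)) for x in(480,520,560,600)])
q=(685.4,94.9)
p=pick2(q,18.9,z=-20,sgn=-90); arm.move_linear((p[0],p[1],110),rate=150); info('lift')
Cam('wrist','tp2')
```

```text
w_case front [(220, np.float64(473.1)), (260, np.float64(472.0)), (300, np.float64(469.7)), (340, np.float64(468.6)), (380, np.float64(467.3))] sides [(480, np.float64(207.5), np.float64(396.1)), (520, np.float64(208.6), np.float64(397.5)), (560, np.float64(209.8), np.float64(399.1)), (600, np.float64(211.2), np.float64(400.3))]
c3 front [(220, np.float64(472.9)), (260, np.float64(471.2)), (300, np.float64(470.1)), (340, np.float64(468.4)), (380, np.float64(467.5))] sides [(480, np.float64(206.1), np.float64(395.9)), (520, np.float64(208.2), np.float64(397.3)), (560, np.float64(209.5), np.float64(398.3)), (600, np.float64(210.8), np.float64(399.9))]
at False t 107.3 pos [685.2  95.  -20.4] F [-0.3  0.3  0. ] gap 35.8
grip t 107.6 pos [685.7  95.  -19.6] F [-0.4  1.   1.6] gap 10.9
lift t 108.6 pos [685.   94.8 109. ] F [-0.2 -0.5 -0.4] gap 11.3
```

View pics/tp2.png

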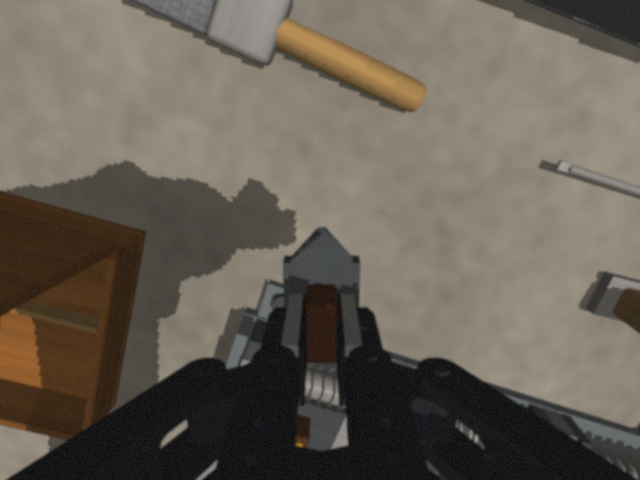

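Run:
```python
from look import *
arm.move_linear((540,100,115),rate=300)
arm.movep((506.5,255.8,110),down(-88)); arm.move_linear((506.5,255.8,-5),rate=150)
h=arm.move_linear((506.5,255.8,-17),rate=12,contact_N=3); info('floor',h)
arm.set_gripper(32); arm.move_linear((506.5,255.8,120),rate=150)
arm.movep((480,230,200),down(-90)); c=Cam('wrist','tp3'); info(); print(arm.state()['joints'].round(0))
P=c.pts();Z=P[...,2]; m=(abs(P[...,0]-510)<38)&(abs(P[...,1]-256)<40)
q=P[m&(Z>28)&(Z<40)];print('rib top',np.median(q[:,2])); q=P[m&(Z>12)&(Z<18)]; pl=np.linalg.lstsq(np.c_[q[:,:2]-[506,256],np.ones(len(q))],q[:,2],rcond=None)[0]; print('plate',np.degrees(pl[:2]),pl[2])
L=P[(Z>70)&(Z<215)&(P[...,0]>600)&(P[...,0]<720)&(abs(P[...,1]-300)<95)]; print('lid',len(L), L[:,2].max() if len(L) else 0, np.polyfit(L[:,2],L[:,0],1) if len(L) else 0)
```

```text
floor True t 111.6 pos [506.4 255.8 -13.7] F [-0.8 -0.5  6.1] gap 10.7
t 113.5 pos [479.9 229.8 199.5] F [-0.3  0.8 -0.2] gap 32.1
[ -15.   23.  -22.  116.   12.   44. -135.]
rib top 34.40231180697202
plate [-0.12955885  0.18809654] 14.7314271257872
lid 0 0 0
```

View pics/tp3.png

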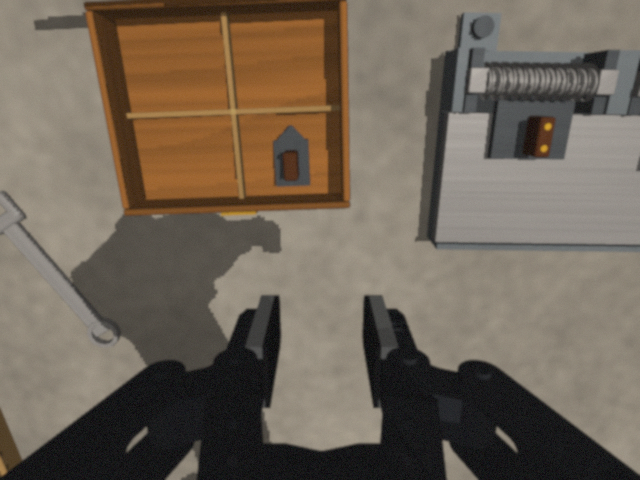

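The template lies flat in its compartment. To shut the lid, I'll go around behind it with closed fingers, clear of the knob, and follow its arc.

```bash
cat > lid.py <<'E'
from h import *
CY=np.radians(2.0); H0=np.array([629.9,306.7]); ex=np.array([np.cos(CY),np.sin(CY)]); ey=np.array([-np.sin(CY),np.cos(CY)])
def tip(th,r=145,s=-65,off=0):
    d=np.array([-np.cos(th),np.sin(th)]); n=np.array([np.sin(th),np.cos(th)])
    C=r*d+8*n+off*n; p=H0+s*ey+(C[0]+11)*ex
    return np.array([*p,44.5+C[1]-38])
E
python3 - <<'E'
from lid import *
arm.set_gripper(0,30); p=arm.state()['position']
arm.move_linear((p[0],100,230),rate=300); flip(1)
arm.movep((560,60,240),down(92)); arm.movep((715,110,240),down(92)); info()
T=tip(1.714); A=T.copy(); A[0]+=40
arm.movep((*A[:2],240),down(92)); arm.move_linear(A,rate=150); info(T)
print(arm.state()['joints'].round(0))
c=Cam('scene','ld0'); cv2.imwrite('pics/z12.png',cv2.resize(c.img[180:400,280:540],None,fx=2.8,fy=2.6,interpolation=cv2.INTER_CUBIC))
E
```

```text
t 118.3 pos [713.8 110.8 239.5] F [ 0.3 -0.3 -0.2] gap -0.2
[671.75608243 243.12202623 148.87404264] t 119.6 pos [712.4 242.9 149.8] F [-0.   0.4  0.1] gap 0.2
[-12.  40. -18.  89.  15.  53.  56.]
```

View pics/z12.png

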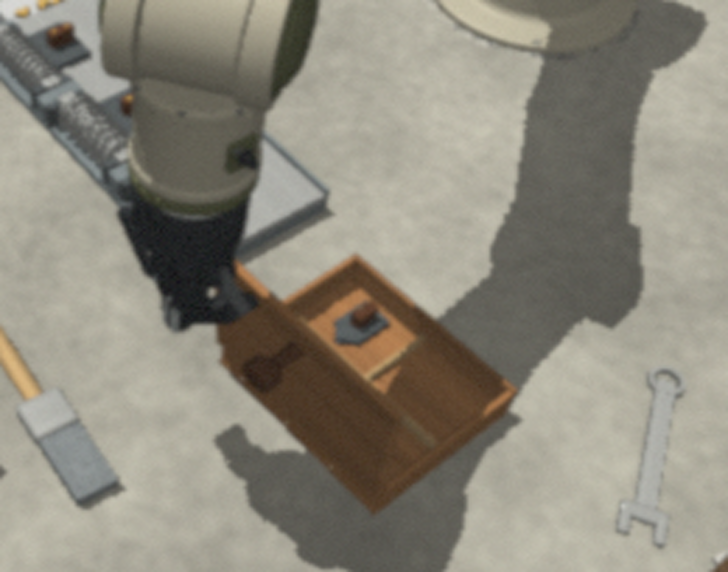

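Run:
```python
from lid import *
arm.move_linear(tip(1.714,off=6),rate=60); info('near')
for th in np.arange(1.65,0.1,-0.15):
    arm.move_linear(tip(th),rate=110); s=arm.state(); f=np.linalg.norm(s['ft_force']); info(round(th,2))
    if f>20: print('stop'); break
Cam('scene','ld1')
```

```text
near t 120.4 pos [677.9 243.3 148.2] F [ 0.7 -0.2  0.2] gap 0.1
1.65 t 120.7 pos [662.6 242.9 150.6] F [-0.1  0.   0.5] gap -0.2
1.5 t 121.0 pos [641.  242.1 151.9] F [ 0.5  1.  -0.7] gap -0.2
1.35 t 121.4 pos [619.4 241.3 149.8] F [1.  0.4 0.2] gap 0.2
1.2 t 121.8 pos [598.3 240.6 144.6] F [0.7 0.  0.5] gap 0.2
1.05 t 122.1 pos [578.2 239.9 136.3] F [0.7 0.5 1. ] gap -0.2
0.9 t 122.5 pos [559.5 239.2 125.1] F [ 1.2 -0.2  0.5] gap -0.1
0.75 t 122.8 pos [542.7 238.7 111.2] F [ 0.6 -0.5 -0. ] gap -0.2
0.6 t 123.2 pos [528.3 238.1  95.1] F [ 0.5 -0.4  0.3] gap 0.3
0.45 t 123.5 pos [516.4 237.8  76.9] F [ 0.4 -0.2  0.3] gap -0.3
0.3 t 123.8 pos [507.3 237.4  57.2] F [0.1 0.6 0.1] gap -0.0
0.15 t 124.2 pos [501.2 237.2  36.3] F [-0.2  0.9  0.3] gap -0.0
```

View pics/ld1.png

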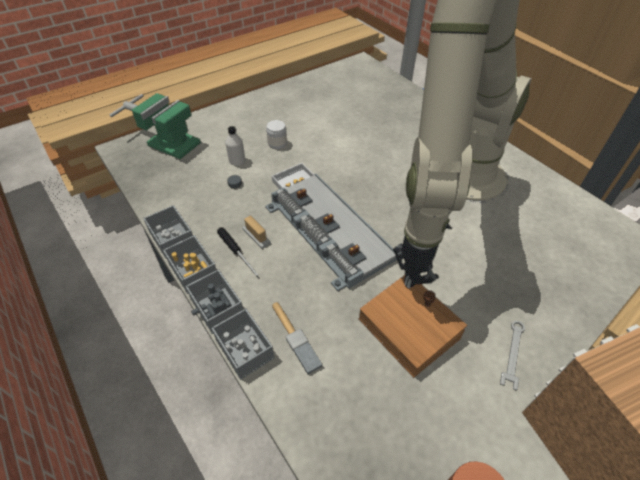

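The lid is nearly shut. I'll press it down to contact, retreat and check everything.

Run:
```python
from lid import *
p=arm.state()['position']
h=arm.move_linear((p[0],p[1],5),rate=25,contact_N=8); info('press',h)
h=arm.move_linear((p[0],p[1],3),rate=10,contact_N=9); info('press2',h)
arm.move_linear((p[0],p[1],120),rate=150)
arm.movep((440,230,230),down(90)); c=Cam('wrist','fin1'); P=c.pts();Z=P[...,2]
q=P[(Z>40)&(Z<66)&(P[...,0]>480)&(P[...,0]<620)&(P[...,1]>225)&(P[...,1]<285)]
pl=np.linalg.lstsq(np.c_[q[:,:2]-[550,255],np.ones(len(q))],q[:,2],rcond=None)[0]; print('lid plane deg',np.degrees(pl[:2]).round(2),'z',pl[2])
arm.movep((430,-60,240),down(90)); Cam('wrist','fin2'); info()
arm.movep((420,-60,300),down(90)); Cam('top','fin_t'); Cam('scene','fin_s')
```

```text
press True t 125.0 pos [501.2 237.2  20.7] F [-0.7 -0.2  8.4] gap -0.3
press2 True t 125.3 pos [501.2 237.2  20.8] F [-0.3 -0.4  6.7] gap -0.0
lid plane deg [0.04 0.05] z 53.36342998190858
t 127.9 pos [430.5 -58.7 239.7] F [0.7 0.2 0.3] gap 0.3
```

View pics/fin1.png

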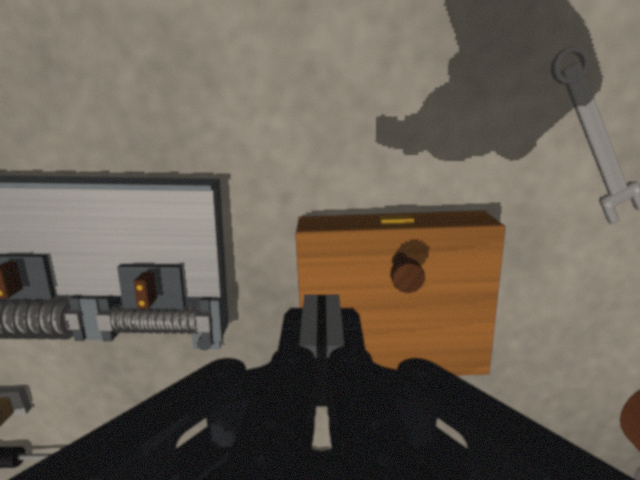

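View pics/fin2.png

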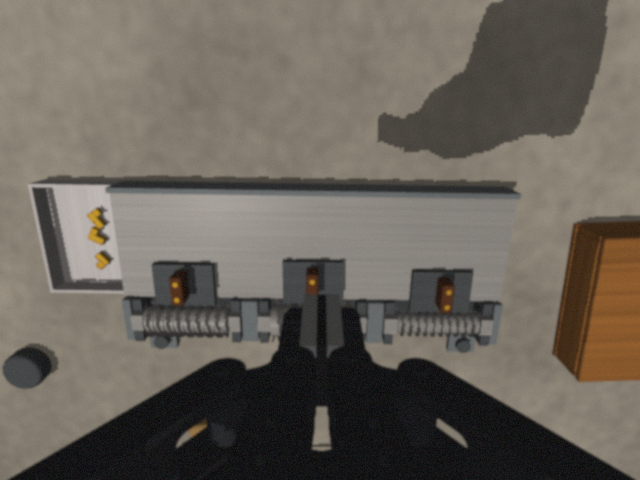

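View pics/fin_t.png

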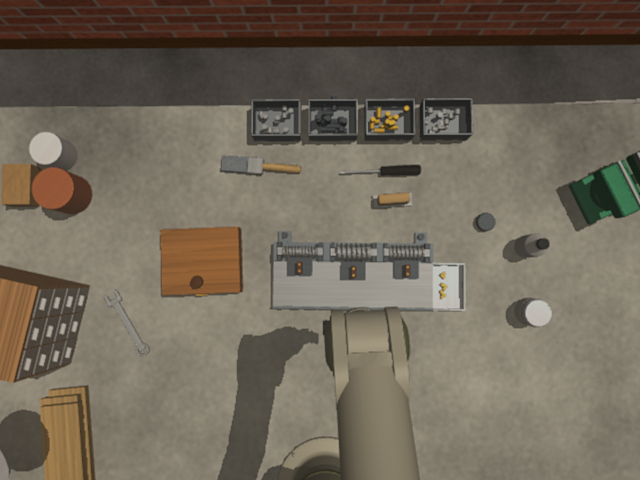

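Everything is in place and the lid is flat. One last numeric check of the leaves, from a view with the camera flipped relative to the earlier ones, then I hand in.

Run:
```python
from look import *
c=Load('fin2')
P=c.pts();Z=P[...,2]
for n,cx,cy,hx in(('8',531,61,36),('12',521,-68,28),('10',524,-198,32)):
    q=P[(abs(Z-38.6)<1.6)&(abs(P[...,0]-cx)<40)&(abs(P[...,1]-cy)<34)&(P[...,0]<545)]
    e=np.array([(k,q[abs(q[:,1]-k)<1.2][:,0].min()) for k in np.arange(cy-26,cy+27,2)if abs(k-cy)>10 and (abs(q[:,1]-k)<1.2).any()])
    from scipy.stats import theilslopes; f=theilslopes(e[:,1],e[:,0]); print(n,'rear x',np.round(f[1]+f[0]*cy,1),'exp',st(hx-45,(cy+67))[0].round(1),'slope',np.degrees(f[0]).round(2),'z',np.median(q[:,2]).round(2))
arm.close_job()
```

```text
8 rear x 513.1 exp 512.1 slope 0.9 z 38.92
12 rear x 502.5 exp 502.3 slope 0.83 z 38.75
10 rear x 505.5 exp 504.4 slope 1.14 z 38.64
the job is handed in; nothing more can be done
```

The job is handed in at about 128 s of the 210 s; `close_job` gives no verdict, so what follows rests on my own measurements.

**What I did**
- **Chips:** I swept all three chips into the pan with the scraper in one pass. The scraper was then stood back upright in its old place.
- **Leaves:** All three spindles were present, so I slid leaf_8, leaf_12 and leaf_10 home against them.
- **Template and lid:** The V template lies flat in the compartment that was free at the start, and the lid is shut.

**Last checks**
- **Flatness and squareness:** The leaves lie flat, with tilt of about 0.1° or less. Their rear-edge angles are 0.9° (leaf_8), 0.83° (leaf_12) and 1.14° (leaf_10), against 0.82° for the stand.
- **Seating:** The rear edges are 1.0, 0.2 and 1.1 mm past nominal for leaf_8, leaf_12 and leaf_10. That fits the spindles' 1 mm play plus camera bias, and nothing was short of home. The gap itself can't be seen from above, because the threads hide the teeth. leaf_12 was the least advanced, so I pushed it again with about 11 N and it did not move.
- **Lid and bystanders:** The lid top is level at about 53 mm. The other things on the bench look unmoved in the last top picture.

**What disagreed or went wrong**
- **Finger position:** The real fingertips sit about 36 mm behind the reported TCP, so my first two tries at leaf_12 closed on air.
- **Knocked leaf:** Around the time of the first try, leaf_12 had shifted about 16 mm. I found it again in the camera and picked it up from there.

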